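# Refit the keyed tube carriers of a bench rotator

## Task

Refit the tube rotator: take the black cap off the spindle and put it on the bench, then fit every whole tube carrier onto the spindle, turning each until its tab drops into the keyway and it slides all the way down, and finally put the cap back on, fully down. Drop the two broken carriers, the ones with one arm snapped off, into the wire basket, and leave the dishes, bottle and jar alone.

Things in the scene. Friction and masses are not known exactly. Their poses are not given: they have to be found in the camera images.
- drive: Fixed drive unit of a tube rotator: white housing 150 (x) by 130 (y) by 30 high, with an upright steel spindle in its middle. Origin: on the spindle axis, on the bench; its front (-x) faces the robot. The spindle's keyway faces this front to within 35 degrees either side; its exact direction is not in this pose and must be seen or felt.
- seat (a point): Top of the bearing collar (40 diameter) at the foot of the spindle, on its axis, 60 mm above the bench: the lowest carrier comes to rest on it, the next ones on each other (centres 68, 84, 100 mm up). The spindle above it is 28 in diameter (bore play 1.5 all round) with one keyway 11 wide, floor 7 from the axis, open along its whole length and at its top.
- shoulder (a point): Top of the 28 mm part, on the axis, 116 mm above the bench. Above it a plain pilot 14 in diameter goes on to 140 mm. A carrier lowered over the pilot rests with its tab on this shoulder (centre 124 mm up; let go, it sags askew) until it is turned so that its tab is over the keyway (play about 0.13 rad either side); then it drops in and, let go, slides down by itself.
- spindle_tip (a point): Tip of the pilot, on the spindle axis, 140 mm above the bench; the last 10 mm are tapered.
- cap_center (a point): Retaining cap: plain black plastic cylinder 40 in diameter, 40 high, closed on top, with a 20 mm bore 26 deep from below. This point: its centre, half-way up; z points to the closed top. It starts on the spindle, standing on the shoulder over the pilot (centre 136 mm above the bench), and lifts straight off. 70 to 120 g.
- basket: Fixed wire basket 180 (x) by 160 (y), 75 high, open on top, walls and floor 4 thick. Origin: centre of its underside, on the bench.
- dishes: Bystander: stack of four Petri dishes, 90 diameter, 66 high; origin under its centre.
- media_bottle: Bystander: small amber bottle, 60 diameter, 130 high; origin under its centre.
- jar: Bystander: glass jar 72 diameter, 100 high; origin under its centre.
- carrier1_center (a point): Whole tube carrier (2 or 3 present): white bar 44 wide, 16 thick, same both ways up, 90 to 150 g. This point: centre of its round 31 mm bore, half-way up. x points along the bar to its pointed end 72 mm away (the square end is 60 mm the other way); z is normal to the bar. A tab 8 wide juts into the bore from the pointed-end (+x) side, its tip 9 mm from the bore centre. Any order on the spindle.
- carrier2_center (a point): Whole tube carrier (2 or 3 present): white bar 44 wide, 16 thick, same both ways up, 90 to 150 g. This point: centre of its round 31 mm bore, half-way up. x points along the bar to its pointed end 72 mm away (the square end is 60 mm the other way); z is normal to the bar. A tab 8 wide juts into the bore from the pointed-end (+x) side, its tip 9 mm from the bore centre. Any order on the spindle.
- carrier3_center (a point): Whole tube carrier (2 or 3 present): white bar 44 wide, 16 thick, same both ways up, 90 to 150 g. This point: centre of its round 31 mm bore, half-way up. x points along the bar to its pointed end 72 mm away (the square end is 60 mm the other way); z is normal to the bar. A tab 8 wide juts into the bore from the pointed-end (+x) side, its tip 9 mm from the bore centre. Any order on the spindle.
- broken1_center (a point): Broken carrier: like a whole one (white, 44 wide, 16 thick, 31 mm bore) but with the pointed arm and the tab snapped off: it runs 60 mm from the bore centre to its square end (-x), only about 25 mm to the broken end (+x). This point: bore centre, half-way up. 80 g.
- broken2_center (a point): Broken carrier: like a whole one (white, 44 wide, 16 thick, 31 mm bore) but with the pointed arm and the tab snapped off: it runs 60 mm from the bore centre to its square end (-x), only about 25 mm to the broken end (+x). This point: bore centre, half-way up. 80 g.
Not all that is in view belongs to the job. What is shaped like the part that bears carrier1_center but red is not meant.

How it is judged:
By the outcome, as a careful person would: the job done as asked, in the order asked, and still so for the second after the job is handed in, with the robot touching nothing.
Of carrier1, carrier2, carrier3 only 2 to 3 are there at a start; the rules pass over those that are not, and their reading is None.
At some moment in a run one of carrier1, carrier2, carrier3, broken1, broken2 may be knocked a few centimetres aside while the robot is not near it.
Once in a run the grip may slacken for a moment while it holds something.
It also fails if it takes over 210 s, if anything falls off the work surface, if the arm or the gripper's body presses on something with over 40 N, if the wrist force passes 120 N, or if a joint passes its speed limit or range.

## Robot

A 6-joint arm with a two-finger parallel gripper is mounted at the origin on the work surface. World frame = base frame: x ahead of the robot, y to its left, z up, the work surface at z = 0. Lengths are in m, angles in rad, forces in N, time in s.
With the tool pointing down it reaches from about 0.275 to 0.725 m from the base axis. Payload 15.9 kg.
Tool frame: the origin (TCP) lies midway between the tips of the shut fingers; the grasp point (between the pads) lies 19 mm behind it; z points along the fingers, x is the direction in which the jaws open and shut, and the axes are right-handed (so a half turn about z gives the same grasp; the last joint's range is limited). The gripper opens to 85 mm and grips with 20 to 120 N. Pads are 22 mm wide; open, the fingers measure 114 mm over their backs; the gripper's body (76 mm by 85 mm) begins 54 mm behind the grasp point. The pads swing forward as they close: fully open they stand 13 mm farther back than shut.
Start: joints at [1.277, 0.213, -0.034, 1.323, 0, 1.571], TCP at [0.145, 0.479, 0.231] pointing down, gripper open.
Joint ranges: [-2.98, 2.98], [-0.74, 1.72], [-1.14, 1.35], [-2.1, 2.04], [-1.57, 1.44], [-3.14, 3.14]. Speed limits (rad/s): [1.89, 1.89, 2.39, 2.57, 3.14, 3.14].

## Interface

Orientations are given as a unit quaternion [w, x, y, z].
In Python, from bench import ctrl, optics, finish_job, finder gives the robot as it stands.
- The arm moves only by the tool step_arm, never from a script. Its argument "moves" is a list of rows, each a list of 6 numbers: the shift along the tool's x, y, z in m, then the turn, a rotation vector about the tool's x, y, z in degrees. In form: [[tx, ty, tz, rx, ry, rz], ...]. A call has exactly 5 rows; each row is the pose to reach, as a shift and turn from the pose commanded when the call began, along the tool's axes at that moment; what a row does not reach only later rows make up. A row lasts 1/8 s, in which the tool goes at most 62.5 mm and 10.7 degrees, less where a joint would pass 70% of its speed; a pose out of reach is approached as far as the arm can. A call with a gripper value outside its range is refused whole. "claw" is the gripper's target within -1 to 1 (shut at 1, half-way at 0, fully open at -1), set as the call begins (left out, the last holds). The fingers move at their own pace and stop on an object; "grip_force" is the grip in N (left out, the last holds). Time passes only in rows, so rows that repeat a pose let the fingers close, or fill a call up. It gives the time, the measured TCP pose, the force and the opening at its end, in the units of the state.
- ctrl.sense(): the state, without advancing time (a new reading comes with each control period).
- optics.capture(name): name is "side" or "top"; returns a dict with "color" (420x560x3 uint8, red, green, blue), "range_z" (420x560 float32, m along the optical axis (not along the pixel's ray), 0 where there is no reading), "K" (3x3 intrinsics, pixels), "extrinsics" (4x4, takes a point from camera to world coordinates). Camera axes: x right, y up, looking along -z (the intrinsics and any distortion apply to the point x, -y, -z); pixel columns grow to the right and rows downward; lengths in m; the calibration is good to about 2 mm. A picture is of the moment at which its call begins.
- finish_job(): hands the job in, once; it reports no verdict.
Trained networks look in a picture, given as the dict that the camera call returned (one of the last four; its "shot" number tells which), for a name from the list of things; names that differ only in an ending like _2 or _b are one class to them, and where a whole thing is asked for, a point or a joint stands for the part that bears it (a point fixed in the world has none). Each returns a list of dicts, best first, with "confidence" (0 to 1); they miss things now and then, are a little off and sometimes report something else, mostly with a low value. They report only what shows in the picture. A call takes as long as a camera call. They do not tell look-alikes from the thing itself.
- finder.outline_of(picture, label): "region" (420x560 bool, what is visible of it) and "box" ([centre column, centre row, width, height] in pixels, round what is visible of it).
- finder.tip_of(picture, label): "position" ([column, row] in pixels: a listed point, or the origin of a listed thing).
The state is a dict: "t": time; "q": joint angles; "joint_vel": joint speeds; "joint_torque": joint torques, N m; "tool_pos": TCP position; "tcp_rot": TCP orientation; "ft_force": force on the tool from outside, world axes, zero at the start; "wrist_torque": the same for the moment, N m; "gripper_width": finger opening in m.
Only numpy, scipy, OpenCV 4.12 (cv2) and the standard library are available. Lean on these libraries where they do the work, as an engineer would, in place of code of your own. Each camera call takes 0.05 s, during which the arm holds its last target. There are 200 camera calls.

## Working session

There is one attempt and no reset: what is moved stays moved. The work goes in short steps, Python scripts to look and compute and a tool call to move; the robot and the scene stay as the last step left them, time stands still between calls to the robot, and variables do not carry over. Pictures are saved under pics/ and viewed, on a budget of 14 in all, crops included, one or two more only if the job needs it, and the job is handed in when it is done.

Besides the shell and the picture viewer there is one more tool, called after "Request:" as a command line: name --pt "numbers of a row" for each row, then --argument value for the rest. step_arm: Moves the arm, as the interface text tells. Its arguments: {"type":"object","properties":{"moves":{"type":"array"},"claw":{"type":"number"},"grip_force":{"type":"number"}},"required":["moves"]}

```bash
ls; mkdir -p pics
cat > h.py <<'E'
import numpy as np, cv2
from bench import ctrl, optics, finish_job, finder
def pix2w(p,u,v,z=None,d=None):
    K=p["K"];T=np.array(p["extrinsics"])
    r=np.array([(u-K[0,2])/K[0,0],-(v-K[1,2])/K[1,1],-1.0])
    if d is not None: return T[:3,:3]@(r*d)+T[:3,3]
    w=T[:3,:3]@r; s=(z-T[2,3])/w[2]; return T[:3,3]+s*w
def cloud(p):
    K=p["K"];T=np.array(p["extrinsics"]);D=p["range_z"]
    v,u=np.mgrid[:D.shape[0],:D.shape[1]]
    P=np.stack([(u-K[0,2])/K[0,0]*D,-(v-K[1,2])/K[1,1]*D,-D],-1)
    W=P@T[:3,:3].T+T[:3,3]; W[D<=0]=np.nan; return W
def w2pix(p,X):
    K=p["K"];T=np.array(p["extrinsics"]);c=T[:3,:3].T@(np.array(X)-T[:3,3])
    return K[0,0]*c[0]/-c[2]+K[0,2], K[1,1]*(-c[1])/-c[2]+K[1,2]
def save(p,n): cv2.imwrite("pics/"+n,p["color"][...,::-1])
E
python3 - <<'E'
from h import *
np.set_printoptions(precision=4,suppress=True)
for n in("top","side"):
    p=optics.capture(n);save(p,n+"0.png");print(n,p["K"].tolist(),p["extrinsics"],[k for k in p])
    W=cloud(p)
    for l in["drive","spindle_tip","cap_center","basket","carrier1_center","broken1_center","dishes","jar","media_bottle"]:
        for r in finder.tip_of(p,l):
            u,v=r["position"]; 
            w=W[int(np.clip(v,0,419)),int(np.clip(u,0,559))]
            print(l,np.round([u,v],1),round(r["confidence"],2),w)
print(ctrl.sense())
a=cv2.imread("pics/top0.png");b=cv2.imread("pics/side0.png")
E
```

```text
pics
top [[403.4394368031552, 0.0, 276.93940815994364], [0.0, 403.4394368031552, 209.25709945746775], [0.0, 0.0, 1.0]] [[ 0.0227  0.9931 -0.1152  0.3987]
 [-0.9996  0.0248  0.0167  0.033 ]
 [ 0.0194  0.1148  0.9932  1.3555]
 [ 0.      0.      0.      1.    ]] ['color', 'range_z', 'K', 'extrinsics', 'shot']
drive [297.8 215. ] 0.72 [ 0.5224 -0.0477  0.1532]
drive [299.3 218. ] 0.71 [ 0.5133 -0.0538  0.1546]
spindle_tip [299.7 214.4] 0.59 [ 0.5252 -0.0534  0.1563]
cap_center [298.5 213.2] 0.43 [ 0.5281 -0.0503  0.157 ]
basket [376.6 226.9] 0.92 [ 0.507  -0.3252  0.0035]
carrier1_center [145.8 232.3] 0.8 [ 0.4687  0.4505 -0.0044]
carrier1_center [161.6 297. ] 0.75 [0.2587 0.379  0.02  ]
carrier1_center [195.3 240.1] 0.56 [ 0.4459  0.2824 -0.0048]
broken1_center [227.1 232.8] 0.76 [0.4742 0.1744 0.0142]
dishes [252.  141.3] 0.96 [0.7704 0.0981 0.0695]
jar [393.8 170.4] 0.83 [ 0.6885 -0.3675  0.0597]
jar [251.7 138.2] 0.6 [0.7822 0.1019 0.0635]
jar [228.7 235.2] 0.38 [0.465  0.1721 0.0012]
media_bottle [344.7 153.3] 0.91 [ 0.7332 -0.2     0.0903]
media_bottle [228.9 190.2] 0.67 [ 0.6184  
[... 478 characters left out ...]
 0.0029]
carrier1_center [192.9 213.5] 0.75 [ 0.4544  0.308  -0.0001]
dishes [317.8 193.6] 0.94 [0.7499 0.0716 0.0429]
jar [451.5 284. ] 0.91 [ 0.6642 -0.4103  0.0268]
media_bottle [399.6 238.6] 0.97 [ 0.7223 -0.2311  0.041 ]
{'t': 1.0, 'q': array([ 1.277 ,  0.2129, -0.0344,  1.3235, -0.    ,  1.5708]), 'joint_vel': array([-0.0004, -0.0004, -0.0006, -0.0019,  0.0005, -0.0014]), 'joint_torque': array([ -0.0007, -68.5981,  48.7328,   0.0017,  -0.0001,  -0.    ]), 'tool_pos': array([0.1448, 0.4786, 0.2313]), 'tcp_rot': array([-0.   ,  0.803,  0.596,  0.   ]), 'ft_force': array([-0.8712, -1.3753,  0.7443]), 'wrist_torque': array([-0.0043,  0.0192, -0.0363]), 'gripper_width': 0.08510718768438888}
```

View pics/top0.png

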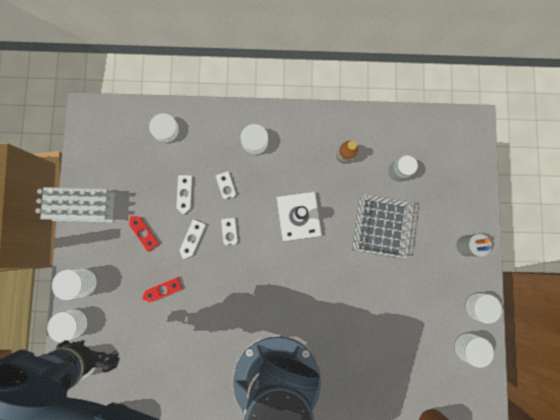

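View pics/side0.png

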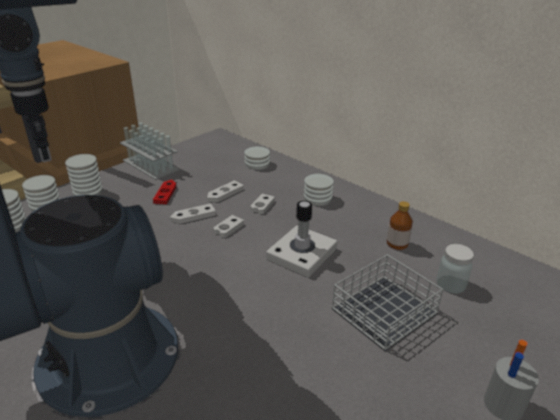

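Top view: two whole white carriers at (184,194) and (192,239), and two short broken ones at (226,185) and (229,231). The red look-alikes at (144,233) and (162,290) are not meant. The drive with its cap is at (299,214) and the basket at (385,226). I will measure the blobs and confirm in an enlarged crop.

```bash
cat >> h.py <<'E'
def whites(p,roi,zt=0.016,amin=60,s=6):
    """white bars: enlarge, threshold, return bore centre px & world, axis angle (towards pointed end), length"""
    u0,v0,u1,v1=roi; c=p["color"][v0:v1,u0:u1]; c=cv2.resize(c,None,fx=s,fy=s,interpolation=cv2.INTER_CUBIC)
    hsv=cv2.cvtColor(c,cv2.COLOR_RGB2HSV); m=((hsv[...,2]>165)&(hsv[...,1]<60)).astype(np.uint8)
    cs,h=cv2.findContours(m,cv2.RETR_CCOMP,cv2.CHAIN_APPROX_NONE); out=[]
    toW=lambda q:np.array([pix2w(p,(x+.5)/s-.5+u0,(y+.5)/s-.5+v0,z=zt) for x,y in q])
    for i,k in enumerate(cs):
        if h[0][i][3]>=0 or cv2.contourArea(k)<amin*s*s: continue
        mm=np.zeros_like(m);cv2.drawContours(mm,[k],-1,1,-1)
        pts=toW(k[:,0,:])[:,:2].astype(np.float32)
        (cx,cy),(w,l),a=cv2.minAreaRect(pts); box=cv2.boxPoints(((cx,cy),(w,l),a))
        holes=[(cv2.contourArea(cs[j])/s/s,toW([np.array(cv2.moments(cs[j])["m10"]/cv2.moments(cs[j])["m00"]).item()*np.array([1,0])+np.array([0,cv2.moments(cs[j])["m01"]/cv2.moments(cs[j])["m00"]])])[0][:2]) for j in range(len(cs)) if h[0][j][3]==i and cv2.contourArea(cs[j])>1.0*s*s]
        ys,xs=np.nonzero(mm)
        e=box[1]-box[0],box[2]-box[1]; ax=max(e,key=np.linalg.norm); ax=ax/np.linalg.norm(ax)
        pr=(pts-[cx,cy])@ax; ce=pts.mean(0)
        out.append(dict(c=np.array([cx,cy]),L=max(w,l),W=min(w,l),ax=ax,holes=holes,pts=pts,pr=pr))
    return out
E
python3 - <<'E'
from h import *
np.set_printoptions(precision=4,suppress=True)
p=optics.capture("top")
for r in whites(p,(165,160,245,265)):
    print("c",r["c"],"L,W",r["L"],r["W"],"az",np.degrees(np.arctan2(r["ax"][1],r["ax"][0])))
    for a,w in sorted(r["holes"],key=lambda q:-q[0]): print("   hole",round(a,1),w, "along",(w-r["c"])@r["ax"])
    n=np.array([-r["ax"][1],r["ax"][0]])
    for sg in(1,-1):
        s=(r["pts"]-r["c"])@r["ax"]*sg; q=(r["pts"]-r["c"])@n; k=s>s.max()-.008
        print("   end",sg,"width near end",np.ptp(q[k]))
W=cloud(p)
big=cv2.resize(p["color"][160:260,165:325],None,fx=5,fy=5,interpolation=cv2.INTER_CUBIC)
cv2.imwrite("pics/crop1.png",big[...,::-1])
# cap top
m=(W[...,2]>.135)&(np.hypot(W[...,0]-.52,W[...,1]+.05)<.05); print("cap",np.nanmedian(W[m],0),m.sum(), W[m].min(0),W[m].max(0))
m=(W[...,2]>.022)&(W[...,2]<.04)&(np.hypot(W[...,0]-.52,W[...,1]+.05)<.12); P=W[m][:,:2].astype(np.float32); print("housing",cv2.minAreaRect(P),np.median(W[m][:,2]))
p2=optics.capture("side")
W2=cloud(p2)
m=(W2[...,2]>.125)&(np.hypot(W2[...,0]-.52,W2[...,1]+.05)<.05); print("cap side",np.nanmedian(W2[m],0),m.sum(),W2[m].min(0),W2[m].max(0))
# basket
m=(W[...,2]>.05)&(np.abs(W[...,0]-.5)<.13)&(np.abs(W[...,1]+.29)<.11); print("basket",cv2.minAreaRect(W[m][:,:2].astype(np.float32)))
E
```

```text
c [0.4456 0.2935] L,W 0.13457326591014862 0.04880962520837784 az -20.908245
   hole 55.7 [0.4508 0.2913] along 0.005729873964984639
   hole 20.3 [0.4109 0.3057] along -0.03673330621038503
   hole 20.0 [0.4895 0.2759] along 0.04733965823081511
   end 1 width near end 0.04857511059734332
   end -1 width near end 0.019711725434731875
c [0.4768 0.1694] L,W 0.09286244213581085 0.04851415008306503 az 7.827311
   hole 58.7 [0.46   0.1671] along -0.01696718348105261
   hole 19.3 [0.5019 0.172 ] along 0.025202824748353524
   end 1 width near end 0.047810350822302006
   end -1 width near end 0.04313249658208962
c [0.5978 0.3248] L,W 0.1343630701303482 0.0485273040831089 az -0.37706256
   hole 52.9 [0.6029 0.3248] along 0.005116082182531244
   hole 21.1 [0.56   0.3242] along -0.03779250935265847
   hole 20.2 [0.6438 0.3238] along 0.04602437750626479
   end 1 width near end 0.04748682886487088
   end -1 width near end 0.022093054501186926
c [0.6315 0.1869] L,W 0.09225227683782578 0.04947047680616379 az 18.607887
   hole 57.1 [0.6156 0.1811] along -0.016980523185212853
   hole 20.5 [0.6554 0.1942] along 0.0249208197207877
   end 1 width near end 0.04894050184573828
   end -1 width near end 0.04465650104785546
cap [ 0.5313 -0.0591  0.1558] 146 [ 0.5121 -0.0775  0.1352] [ 0.5499 -0.0396  0.1622]
housing ((0.5319441556930542, -0.05952335149049759), (0.15011759102344513, 0.1302749663591385), 9.199437141418457) 0.030156949806365407
cap side [ 0.5215 -0.0655  0.149 ] 261 [ 0.5086 -0.0794  0.1253] [ 0.549  -0.0398  0.1569]
basket ((0.5026914477348328, -0.3321232199668884), (0.1582585871219635, 0.18010561168193817), 82.27713775634766)
```

View pics/crop1.png

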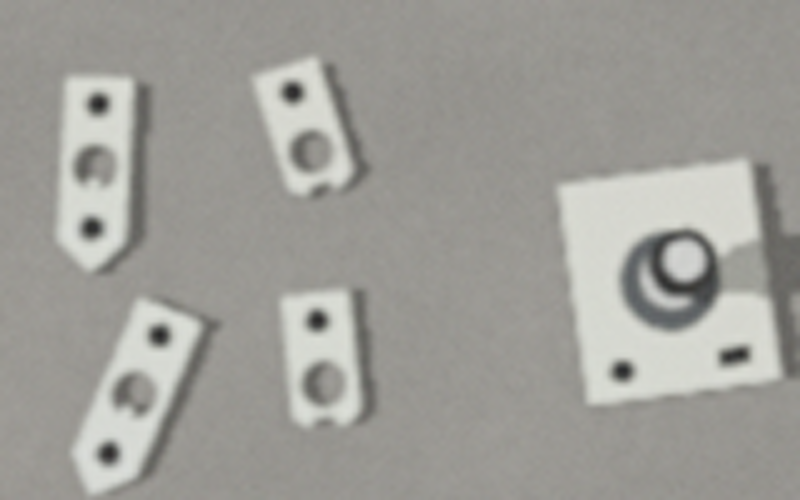

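Crop confirms it. The two whole bars have tabs and points toward the robot, at full-image (184,194) and (192,239). The two short ones have no tab, at (226,185) and (229,231). The measured sizes (132 and 92 mm long, 150x130 housing) agree with the text. Next I move over the cap.

Request:
step_arm --pt "-0.027 0.035 -0.006 0 0 -3.4" --pt "-0.054 0.07 -0.012 0 0 -6.8" --pt "-0.08 0.105 -0.02 0 0 -10.2" --pt "-0.107 0.14 -0.025 0 0 -13.6" --pt "-0.134 0.175 -0.03 0 0 -16.8" --claw -1 --grip_force 40

```text
t: 1.72
tool_pos: [0.2741, 0.2985, 0.2616]
tcp_rot: [0.0, 0.707, 0.708, 0.0]
ft_force: [-0.4, 0.5, 0.1]
gripper_width: 0.0855
```

Request:
step_arm --pt "-0.036 0.026 0 0 0 0" --pt "-0.072 0.052 0 0 0 0" --pt "-0.107 0.077 0 0 0 0" --pt "-0.143 0.103 0 0 0 0" --pt "-0.179 0.129 0 0 0 0"

```text
t: 2.35
tool_pos: [0.4031, 0.1192, 0.2615]
tcp_rot: [0.0, 0.707, 0.707, 0.0]
ft_force: [0.9, 0.9, 0.5]
gripper_width: 0.0854
```

Request:
step_arm --pt "-0.036 0.026 0 0 0 0" --pt "-0.072 0.052 0 0 0 0" --pt "-0.107 0.077 0 0 0 0" --pt "-0.143 0.103 0 0 0 0" --pt "-0.179 0.129 0 0 0 0"

```text
t: 2.98
tool_pos: [0.532, -0.0599, 0.2613]
tcp_rot: [0.0, 0.707, 0.707, 0.0]
ft_force: [1.7, 1.3, 0.4]
gripper_width: 0.0853
```

```bash
cat >> h.py <<'E'
def st():
    s=ctrl.sense();q=s["tcp_rot"];print("t",round(s["t"],2),"q",np.round(s["q"],2),"pos",np.round(s["tool_pos"],4),"yaw",round(np.degrees(2*np.arctan2(q[2],q[1])),2),"quat",np.round(q,3),"F",np.round(s["ft_force"],1),"M",np.round(s["wrist_torque"],2),"w",round(s["gripper_width"],4)); return s
E
python3 -c "
from h import *
st()"
```

```text
t 2.98 q [-0.11  0.29  0.14  1.42  0.   -0.11] pos [ 0.532  -0.0599  0.2613] yaw 89.96 quat [0.    0.707 0.707 0.   ] F [1.7 1.3 0.4] M [0.01 0.01 0.02] w 0.0853
```

Request:
step_arm --pt "0.0005 -0.0005 0.03 0 0 0" --pt "0.0005 -0.0005 0.06 0 0 0" --pt "0.0005 -0.0005 0.09 0 0 0" --pt "0.0005 -0.0005 0.12 0 0 0" --pt "0.0005 -0.0005 0.138 0 0 0"

```text
t: 3.6
tool_pos: [0.5301, -0.0579, 0.1218]
tcp_rot: [-0.001, 0.707, 0.707, -0.0]
ft_force: [0.3, 0.0, 0.9]
gripper_width: 0.0854
```

Request:
step_arm --pt "0 0 0 0 0 0" --pt "0 0 0 0 0 0" --pt "0 0 0 0 0 0" --pt "0 0 0 0 0 0" --pt "0 0 0 0 0 0" --claw 1

```text
t: 4.22
tool_pos: [0.5315, -0.0581, 0.1246]
tcp_rot: [0.001, 0.707, 0.707, 0.001]
ft_force: [-1.3, 0.3, 5.5]
gripper_width: 0.0392
```

Request:
step_arm --pt "0 0 0 0 0 0" --pt "0 0 0 0 0 0" --pt "0 0 0 0 0 0" --pt "0 0 0 0 0 0" --pt "0 0 0 0 0 0"

```text
t: 4.85
tool_pos: [0.5314, -0.0581, 0.1245]
tcp_rot: [0.001, 0.707, 0.707, 0.001]
ft_force: [-2.3, 0.3, 4.6]
gripper_width: 0.0392
```

Request:
step_arm --pt "0 0 -0.012 0 0 0" --pt "0 0 -0.024 0 0 0" --pt "0 0 -0.036 0 0 0" --pt "0 0 -0.05 0 0 0" --pt "0 0 -0.06 0 0 0"

```text
t: 5.48
tool_pos: [0.531, -0.0581, 0.1845]
tcp_rot: [0.0, 0.707, 0.707, 0.0]
ft_force: [0.3, 0.8, -1.5]
gripper_width: 0.0395
```

Request:
step_arm --pt "-0.01 -0.03 0 0 0 0" --pt "-0.02 -0.06 0 0 0 0" --pt "-0.035 -0.09 0 0 0 0" --pt "-0.05 -0.12 0 0 0 0" --pt "-0.06 -0.15 0 0 0 0"

```text
t: 6.1
tool_pos: [0.3798, -0.1184, 0.1837]
tcp_rot: [0.0, 0.707, 0.707, 0.0]
ft_force: [-0.1, -0.8, -1.2]
gripper_width: 0.0389
```

Request:
step_arm --pt "0 0 0.04 0 0 0" --pt "0 0 0.08 0 0 0" --pt "0 0 0.12 0 0 0" --pt "0 0 0.15 0 0 0" --pt "0 0 0.168 0 0 0"

```text
t: 6.72
tool_pos: [0.3802, -0.1178, 0.0143]
tcp_rot: [-0.001, 0.707, 0.707, -0.0]
ft_force: [0.6, 0.2, -0.6]
gripper_width: 0.0393
```

Request:
step_arm --pt "0 0 0.001 0 0 0" --pt "0 0 0.002 0 0 0" --pt "0 0 0.003 0 0 0" --pt "0 0 0.004 0 0 0" --pt "0 0 0.005 0 0 0"

```text
t: 7.35
tool_pos: [0.3809, -0.118, 0.0105]
tcp_rot: [0.0, 0.707, 0.707, 0.0]
ft_force: [-0.1, 0.2, -1.4]
gripper_width: 0.0392
```

Run:
```python
from h import *
np.set_printoptions(precision=4,suppress=True)
st()
p=optics.capture("side");save(p,"side1.png")
```

```text
t 7.35 q [-0.3   0.19 -0.67  0.71 -0.   -0.3 ] pos [ 0.3809 -0.118   0.0105] yaw 89.97 quat [0.    0.707 0.707 0.   ] F [-0.1  0.2 -1.4] M [-0.06  0.03 -0.02] w 0.0392
```

Request:
step_arm --pt "0 0 0.0005 0 0 0" --pt "0 0 0.001 0 0 0" --pt "0 0 0.0015 0 0 0" --pt "0 0 0.002 0 0 0" --pt "0 0 0.002 0 0 0"

```text
t: 8.02
tool_pos: [0.3808, -0.1179, 0.0085]
tcp_rot: [0.0, 0.707, 0.707, 0.0]
ft_force: [-2.5, 1.1, 6.8]
gripper_width: 0.0389
```

Request:
step_arm --pt "0 0 0.0005 0 0 0" --pt "0 0 0.001 0 0 0" --pt "0 0 0.0015 0 0 0" --pt "0 0 0.0015 0 0 0" --pt "0 0 0.0015 0 0 0"

```text
t: 8.65
tool_pos: [0.3809, -0.118, 0.0083]
tcp_rot: [0.0, 0.707, 0.707, 0.0]
ft_force: [-17.1, 5.8, 52.5]
gripper_width: 0.0388
```

Request:
step_arm --pt "0 0 -0.0015 0 0 0" --pt "0 0 -0.0015 0 0 0" --pt "0 0 -0.0015 0 0 0" --pt "0 0 -0.0015 0 0 0" --pt "0 0 -0.0015 0 0 0" --claw -1

```text
t: 9.28
tool_pos: [0.3807, -0.1179, 0.0082]
tcp_rot: [-0.0, 0.707, 0.707, -0.0]
ft_force: [-0.3, -0.3, -0.5]
gripper_width: 0.0854
```

Request:
step_arm --pt "0 0 -0.03 0 0 0" --pt "0 0 -0.06 0 0 0" --pt "0 0 -0.09 0 0 0" --pt "0 0 -0.12 0 0 0" --pt "0 0 -0.15 0 0 0"

```text
t: 9.9
tool_pos: [0.3806, -0.1179, 0.1593]
tcp_rot: [-0.0, 0.707, 0.707, 0.0]
ft_force: [-0.2, 0.6, 0.1]
gripper_width: 0.0853
```

Request:
step_arm --pt "0.04 0.007 0 0 0 0" --pt "0.08 0.014 0 0 0 0" --pt "0.12 0.021 0 0 0 0" --pt "0.16 0.028 0 0 0 0" --pt "0.205 0.035 0 0 0 0"

```text
t: 10.52
tool_pos: [0.4159, 0.0883, 0.1583]
tcp_rot: [0.0, 0.707, 0.707, 0.0]
ft_force: [0.5, -0.3, 0.4]
gripper_width: 0.0852
```

Run:
```python
from h import *
np.set_printoptions(precision=4,suppress=True)
st()
p=optics.capture("top");p2=optics.capture("side")
for r in whites(p,(165,160,245,265)):
    print("c",r["c"],"L,W",r["L"],r["W"],"az",np.degrees(np.arctan2(r["ax"][1],r["ax"][0])))
a=cv2.resize(p["color"][180:250,265:365],None,fx=6,fy=6,interpolation=cv2.INTER_CUBIC)
s=p2["color"];b=cv2.resize(s[185:285,255:355],None,fx=5,fy=5,interpolation=cv2.INTER_CUBIC)
c=np.zeros((600,800,3),np.uint8)
a=cv2.resize(p["color"][195:245,275:325],(400,400),interpolation=cv2.INTER_CUBIC); b=cv2.resize(s[195:255,270:330],(400,400),interpolation=cv2.INTER_CUBIC)
cv2.imwrite("pics/key1.png",np.hstack([a,b])[...,::-1])
W=cloud(p)
m=(W[...,2]>.10)&(np.hypot(W[...,0]-.531,W[...,1]+.059)<.04); print("spin",np.nanmedian(W[m],0),m.sum(), W[m].min(0),W[m].max(0))
m=(W[...,2]>.02)&(np.hypot(W[...,0]-.381,W[...,1]+.118)<.04); print("cap",np.nanmedian(W[m],0),m.sum())
```

```text
t 10.53 q [ 0.21  0.09 -0.37  1.11 -0.    0.21] pos [0.4159 0.0883 0.1583] yaw 89.95 quat [0.    0.707 0.707 0.   ] F [ 0.5 -0.3  0.4] M [-0.06 -0.11 -0.02] w 0.0852
c [0.4458 0.2941] L,W 0.13699644804000854 0.05080965533852577 az -20.56315
c [0.5977 0.3254] L,W 0.1364181637763977 0.05025632306933403 az -0.11868636
c [0.6317 0.1865] L,W 0.09402943402528763 0.05139899626374245 az 19.38649
spin [ 0.5319 -0.0594  0.1172] 60 [ 0.5185 -0.0724  0.1016] [ 0.5457 -0.0469  0.1413]
cap [ 0.3822 -0.1163  0.0403] 122
```

View pics/key1.png

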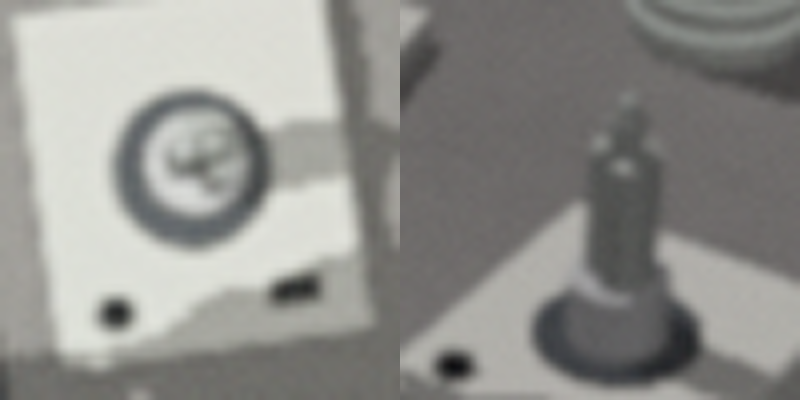

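The cap stands on the bench at about (0.381,-0.117), and the spindle is bare. The keyway is not obvious at this scale (right half, spindle about x 590-655), so I unroll the spindle surface numerically.

```bash
cat > key.py <<'E'
from h import *
def run(cx=.5316,cy=-.0590):
    ps=[optics.capture("side") for _ in range(3)]
    g=np.mean([cv2.cvtColor(p["color"],cv2.COLOR_RGB2GRAY).astype(np.float32) for p in ps],0)
    p=ps[0]; zs=np.arange(.070,.110,.002); az=np.arange(140,300,8)
    U=np.array([[w2pix(p,[cx+.014*np.cos(np.radians(a)),cy+.014*np.sin(np.radians(a)),z]) for a in az] for z in zs],np.float32)
    S=cv2.remap(g,U[...,0],U[...,1],cv2.INTER_LINEAR)
    print("side unroll");print(np.c_[az,np.round(S[:10].mean(0)),np.round(S[10:].mean(0))].astype(int).T)
    ps=[optics.capture("top") for _ in range(3)]
    g=np.mean([cv2.cvtColor(p["color"],cv2.COLOR_RGB2GRAY).astype(np.float32) for p in ps],0);p=ps[0]
    az=np.arange(100,280,10)
    U=np.array([[w2pix(p,[cx+r*np.cos(np.radians(a)),cy+r*np.sin(np.radians(a)),.116]) for a in az] for r in(.009,.0105,.012)],np.float32)
    S=cv2.remap(g,U[...,0],U[...,1],cv2.INTER_CUBIC); print("top shoulder");print(np.c_[az,np.round(S.T)].astype(int).T)
    for q in ([cx,cy,.06],[cx,cy,.116],[cx,cy,.14]): print(np.round((np.array(w2pix(p,q))-[275,195])*8+4))
run()
E
python3 key.py
```

```text
side unroll
[[140 148 156 164 172 180 188 196 204 212 220 228 236 244 252 260 268 276
  284 292]
 [131 123 113 102  92  85  83  81  80  80  83  85  85  84  82  83  86  97
  108 116]
 [103 102  99  95  88  85  82  81  80  81  82  84  84  83  81  80  81  83
   86  89]]
top shoulder
[[100 110 120 130 140 150 160 170 180 190 200 210 220 230 240 250 260 270]
 [185 168 150 134 122 115 115 117 120 129 141 156 161 161 153 143 137 140]
 [175 159 145 130 127 132 137 139 135 137 148 162 172 172 163 151 141 138]
 [166 150 140 136 139 155 166 166 154 144 146 156 171 175 170 161 148 141]]
[192. 165.]
[203. 151.]
[208. 144.]
```

Request:
step_arm --pt "0.041 0.007 0 0 0 4.2" --pt "0.081 0.014 0 0 0 8.4" --pt "0.122 0.021 0 0 0 12.6" --pt "0.163 0.028 0 0 0 16.8" --pt "0.2034 0.0354 0 0 0 20.7"

```text
t: 11.55
tool_pos: [0.4519, 0.2909, 0.1584]
tcp_rot: [0.0, 0.824, 0.567, 0.0]
ft_force: [0.4, -0.9, -0.5]
gripper_width: 0.0851
```

Request:
step_arm --pt "0 0 0.02 0 0 0" --pt "0 0 0.04 0 0 0" --pt "0 0 0.06 0 0 0" --pt "0 0 0.08 0 0 0" --pt "0 0 0.08 0 0 0"

```text
t: 12.18
tool_pos: [0.4508, 0.2891, 0.0773]
tcp_rot: [-0.0, 0.823, 0.568, -0.001]
ft_force: [-0.3, 0.8, 0.2]
gripper_width: 0.0853
```

```bash
python3 -c "
from h import *
st()"
```

```text
t 12.18 q [ 0.57  0.37 -0.23  0.98 -0.    0.93] pos [0.4508 0.2891 0.0773] yaw 69.2 quat [-0.     0.823  0.568 -0.001] F [-0.3  0.8  0.2] M [ 0.01  0.01 -0.  ] w 0.0853
```

Request:
step_arm --pt "0 0 0.02 0 0 0" --pt "0 0 0.04 0 0 0" --pt "0 0 0.06 0 0 0" --pt "0 0 0.077 0 0 0" --pt "0 0 0.077 0 0 0"

```text
t: 12.8
tool_pos: [0.4513, 0.2899, 0.0013]
tcp_rot: [-0.0, 0.823, 0.568, -0.0]
ft_force: [0.3, -0.3, -0.3]
gripper_width: 0.0854
```

Request:
step_arm --pt "0 0 0 0 0 0" --pt "0 0 0 0 0 0" --pt "0 0 0 0 0 0" --pt "0 0 0 0 0 0" --pt "0 0 0 0 0 0" --claw 1 --grip_force 60

```text
t: 13.42
tool_pos: [0.4519, 0.2907, 0.0024]
tcp_rot: [0.0, 0.823, 0.568, 0.001]
ft_force: [-2.2, -1.1, 11.3]
gripper_width: 0.0426
```

```bash
python3 -c "
from h import *
st()"
```

```text
t 13.43 q [ 0.57  0.44 -0.33  0.8  -0.    0.93] pos [0.4519 0.2907 0.0024] yaw 69.27 quat [0.    0.823 0.568 0.001] F [-2.2 -1.1 11.3] M [-0.58  0.47 -0.01] w 0.0426
```

Request:
step_arm --pt "0 0 -0.02 0 0 0" --pt "0 0 -0.055 0 0 0" --pt "0 0 -0.095 0 0 0" --pt "0 0 -0.135 0 0 0" --pt "0 0 -0.165 0 0 0"

```text
t: 14.05
tool_pos: [0.4516, 0.2906, 0.1685]
tcp_rot: [0.0, 0.823, 0.568, 0.001]
ft_force: [0.8, 0.2, 0.4]
gripper_width: 0.0422
```

Request:
step_arm --pt "-0.025 0.0165 0 0 0 0" --pt "-0.055 0.036 0 0 0 0" --pt "-0.088 0.058 0 0 0 0" --pt "-0.12 0.079 0 0 0 0" --pt "-0.15 0.099 0 0 0 0"

```text
t: 14.68
tool_pos: [0.491, 0.1138, 0.1668]
tcp_rot: [0.0, 0.823, 0.568, 0.0]
ft_force: [0.5, -0.0, -1.8]
gripper_width: 0.0425
```

Request:
step_arm --pt "-0.033 0.022 0 0 0 0" --pt "-0.066 0.044 0 0 0 0" --pt "-0.098 0.065 0 0 0 0" --pt "-0.13 0.086 0 0 0 0" --pt "-0.15 0.0995 0 0 0 0"

```text
t: 15.3
tool_pos: [0.531, -0.0621, 0.1667]
tcp_rot: [0.0, 0.823, 0.568, 0.0]
ft_force: [0.3, -0.0, -0.8]
gripper_width: 0.0425
```

Run:
```python
from h import *
np.set_printoptions(precision=4,suppress=True)
st()
p=optics.capture("top");p2=optics.capture("side")
a=cv2.resize(p["color"][165:265,225:365],(560,400),interpolation=cv2.INTER_CUBIC); b=cv2.resize(p2["color"][150:270,230:370],(467,400),interpolation=cv2.INTER_CUBIC)
cv2.imwrite("pics/hold1.png",cv2.resize(np.hstack([a,b]),(800,312))[...,::-1])
```

```text
t 15.3 q [-0.12  0.3  -0.08  1.19 -0.    0.25] pos [ 0.531  -0.0621  0.1667] yaw 69.2 quat [0.    0.823 0.568 0.   ] F [ 0.3 -0.  -0.8] M [ 0.03 -0.01  0.04] w 0.0425
```

View pics/hold1.png

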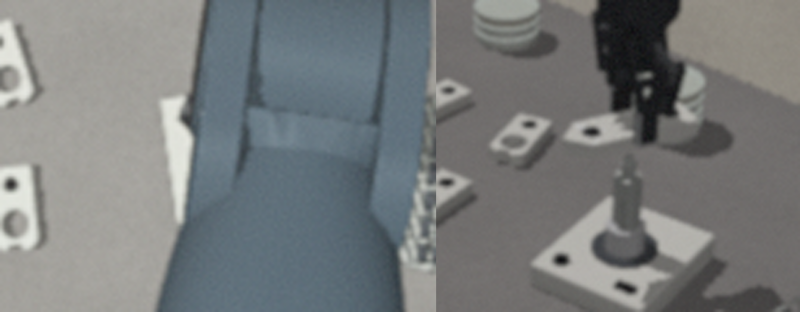

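The right half shows carrier A held level just above the spindle tip, with its pointed end toward the robot. I lower it in steps.

Request:
step_arm --pt "0 0 0.01 0 0 0" --pt "0 0 0.02 0 0 0" --pt "0 0 0.028 0 0 0" --pt "0 0 0.034 0 0 0" --pt "0 0 0.038 0 0 0"

```text
t: 16.02
tool_pos: [0.5307, -0.0602, 0.1279]
tcp_rot: [-0.0, 0.823, 0.568, -0.0]
ft_force: [-0.2, 0.1, -0.9]
gripper_width: 0.042
```

```bash
python3 -c "
from h import *
st()"
```

```text
t 16.02 q [-0.11  0.32 -0.15  1.1  -0.    0.25] pos [ 0.5307 -0.0602  0.1279] yaw 69.28 quat [-0.     0.823  0.568 -0.   ] F [-0.2  0.1 -0.9] M [-0.02 -0.05 -0.04] w 0.042
```

Request:
step_arm --pt "0 0 0.002 0 0 0" --pt "0 0 0.004 0 0 0" --pt "0 0 0.006 0 0 0" --pt "0 0 0.007 0 0 0" --pt "0 0 0.008 0 0 0"

```text
t: 16.65
tool_pos: [0.5309, -0.0604, 0.1203]
tcp_rot: [0.0, 0.823, 0.568, 0.0]
ft_force: [-0.1, -0.2, -0.9]
gripper_width: 0.0423
```

Request:
step_arm --pt "0 0 0.001 0 0 0" --pt "0 0 0.002 0 0 0" --pt "0 0 0.002 0 0 0" --pt "0 0 0.002 0 0 0" --pt "0 0 0.002 0 0 0"

```text
t: 17.27
tool_pos: [0.5308, -0.0604, 0.1184]
tcp_rot: [0.0, 0.823, 0.568, 0.0]
ft_force: [-1.4, 0.0, 1.4]
gripper_width: 0.0423
```

```bash
python3 -c "
from h import *
st()"
```

```text
t 17.27 q [-0.11  0.33 -0.17  1.07  0.    0.25] pos [ 0.5308 -0.0604  0.1184] yaw 69.26 quat [0.    0.823 0.568 0.   ] F [-1.4  0.   1.4] M [0.03 0.1  0.04] w 0.0423
```

Request:
step_arm --pt "0 0 -0.0005 0 0 0" --pt "0 0 -0.0005 0 0 -4" --pt "0 0 -0.0005 0 0 -7" --pt "0 0 0.0005 0 0 -7" --pt "0 0 0.0005 0 0 -7"

```text
t: 17.9
tool_pos: [0.5309, -0.0604, 0.1182]
tcp_rot: [0.0, 0.787, 0.617, 0.0]
ft_force: [-3.1, 0.7, 7.0]
gripper_width: 0.0421
```

Request:
step_arm --pt "0 0 -0.001 0 0 0" --pt "0 0 -0.001 0 0 -4" --pt "0 0 -0.001 0 0 -7" --pt "0 0 0 0 0 -7" --pt "0 0 0 0 0 -7"

```text
t: 18.52
tool_pos: [0.5308, -0.0604, 0.1182]
tcp_rot: [0.0, 0.748, 0.664, 0.0]
ft_force: [-4.3, 0.1, 9.0]
gripper_width: 0.0422
```

Request:
step_arm --pt "0 0 -0.001 0 0 0" --pt "0 0 -0.001 0 0 -4" --pt "0 0 -0.001 0 0 -7" --pt "0 0 0 0 0 -7" --pt "0 0 0 0 0 -7"

```text
t: 19.15
tool_pos: [0.5308, -0.0604, 0.1182]
tcp_rot: [0.0, 0.706, 0.708, 0.0]
ft_force: [-3.8, 0.1, 9.1]
gripper_width: 0.0425
```

```bash
python3 -c "
from h import *
st()"
```

```text
t 19.15 q [-0.11  0.33 -0.17  1.07  0.   -0.12] pos [ 0.5308 -0.0604  0.1182] yaw 90.13 quat [0.    0.706 0.708 0.   ] F [-3.8  0.1  9.1] M [0.17 0.68 0.04] w 0.0425
```

Request:
step_arm --pt "0 0 -0.001 0 0 0" --pt "0 0 -0.001 0 0 -4" --pt "0 0 -0.001 0 0 -7" --pt "0 0 0 0 0 -7" --pt "0 0 0 0 0 -7"

```text
t: 19.77
tool_pos: [0.5308, -0.0604, 0.1182]
tcp_rot: [0.0, 0.662, 0.75, 0.0]
ft_force: [-4.0, 0.2, 9.1]
gripper_width: 0.042
```

Request:
step_arm --pt "0 0 -0.001 0 0 0" --pt "0 0 -0.001 0 0 -4" --pt "0 0 -0.001 0 0 -7" --pt "0 0 0 0 0 -7" --pt "0 0 0 0 0 -7"

```text
t: 20.4
tool_pos: [0.5308, -0.0604, 0.1182]
tcp_rot: [0.0, 0.615, 0.789, 0.0]
ft_force: [-4.8, 1.3, 9.0]
gripper_width: 0.0423
```

Request:
step_arm --pt "0 0 -0.001 0 0 0" --pt "0 0 -0.001 0 0 -4" --pt "0 0 -0.001 0 0 -7" --pt "0 0 0 0 0 -7" --pt "0 0 0 0 0 -7"

```text
t: 21.02
tool_pos: [0.5308, -0.0604, 0.1182]
tcp_rot: [0.0, 0.566, 0.825, 0.0]
ft_force: [-4.2, 0.3, 9.8]
gripper_width: 0.0428
```

Request:
step_arm --pt "0 0 -0.001 0 0 0" --pt "0 0 -0.001 0 0 -4" --pt "0 0 -0.001 0 0 -7" --pt "0 0 0 0 0 -7" --pt "0 0 0 0 0 -7"

```text
t: 21.65
tool_pos: [0.5308, -0.0604, 0.1182]
tcp_rot: [0.0, 0.514, 0.858, 0.0]
ft_force: [-4.4, 0.2, 9.6]
gripper_width: 0.042
```

Request:
step_arm --pt "0 0 -0.001 0 0 0" --pt "0 0 -0.001 0 0 -4" --pt "0 0 -0.001 0 0 -7" --pt "0 0 0 0 0 -7" --pt "0 0 0 0 0 -7"

```text
t: 22.28
tool_pos: [0.5308, -0.0604, 0.1182]
tcp_rot: [0.0, 0.461, 0.887, 0.0]
ft_force: [-4.3, 0.5, 9.8]
gripper_width: 0.0425
```

Request:
step_arm --pt "0 0 -0.001 0 0 0" --pt "0 0 -0.001 0 0 -4" --pt "0 0 -0.001 0 0 -7" --pt "0 0 0 0 0 -7" --pt "0 0 0 0 0 -7"

```text
t: 22.9
tool_pos: [0.5308, -0.0604, 0.1182]
tcp_rot: [0.0, 0.406, 0.914, 0.0]
ft_force: [-4.6, 0.3, 10.4]
gripper_width: 0.0423
```

```bash
python3 -c "
from h import *
st()"
```

```text
t 22.9 q [-0.11  0.33 -0.17  1.07 -0.   -0.85] pos [ 0.5308 -0.0604  0.1182] yaw 132.11 quat [0.    0.406 0.914 0.   ] F [-4.6  0.3 10.4] M [0.19 0.77 0.04] w 0.0423
```

Request:
step_arm --pt "0 0 -0.003 0 0 0" --pt "0 0 -0.003 0 0 9" --pt "0 0 -0.003 0 0 18" --pt "0 0 -0.003 0 0 27" --pt "0 0 -0.003 0 0 36"

```text
t: 23.52
tool_pos: [0.5308, -0.0604, 0.1207]
tcp_rot: [-0.0, 0.67, 0.742, -0.0]
ft_force: [0.0, 0.0, -1.8]
gripper_width: 0.0423
```

Request:
step_arm --pt "0 0 0 0 0 9" --pt "0 0 0 0 0 18" --pt "0 0 0 0 0 27" --pt "0 0 0 0 0 29" --pt "0 0 0 0 0 29"

```text
t: 24.15
tool_pos: [0.5308, -0.0604, 0.1207]
tcp_rot: [-0.0, 0.832, 0.555, -0.0]
ft_force: [-0.5, -1.4, -1.1]
gripper_width: 0.0423
```

Request:
step_arm --pt "0 0 0.001 0 0 0" --pt "0 0 0.002 0 0 0" --pt "0 0 0.003 0 0 0" --pt "0 0 0.0032 0 0 0" --pt "0 0 0.0032 0 0 0"

```text
t: 24.78
tool_pos: [0.5309, -0.0604, 0.1182]
tcp_rot: [0.0, 0.832, 0.554, 0.0]
ft_force: [-4.3, 0.9, 9.6]
gripper_width: 0.0423
```

```bash
python3 -c "
from h import *
st()"
```

```text
t 24.77 q [-0.11  0.33 -0.17  1.07  0.    0.28] pos [ 0.5309 -0.0604  0.1182] yaw 67.29 quat [0.    0.832 0.554 0.   ] F [-4.3  0.9  9.6] M [ 0.16  0.86 -0.  ] w 0.0423
```

Request:
step_arm --pt "0 0 -0.0032 0 0 0" --pt "0.002 0 -0.0032 0 0 0" --pt "0.004 0 -0.0032 0 0 0" --pt "0.006 0 -0.0032 0 0 0" --pt "0.006 0 -0.0032 0 0 0"

```text
t: 25.4
tool_pos: [0.5332, -0.0547, 0.1207]
tcp_rot: [-0.0, 0.833, 0.554, -0.0]
ft_force: [0.4, 0.3, -1.6]
gripper_width: 0.0422
```

Request:
step_arm --pt "0.0002 0 0 0 0 0" --pt "0.0004 0 0 0 0 0" --pt "0.0006 0 0 0 0 0" --pt "0.001 0 0 0 0 0" --pt "0.001 0 0 0 0 0"

```text
t: 26.02
tool_pos: [0.5335, -0.054, 0.1208]
tcp_rot: [0.0, 0.833, 0.554, -0.0]
ft_force: [-0.8, -0.2, -0.9]
gripper_width: 0.0425
```

Request:
step_arm --pt "0.0002 0 0 0 0 0" --pt "0.0004 0 0 0 0 0" --pt "0.0006 0 0 0 0 0" --pt "0.001 0 0 0 0 0" --pt "0.001 0 0 0 0 0"

```text
t: 26.65
tool_pos: [0.5339, -0.053, 0.1208]
tcp_rot: [-0.0, 0.833, 0.554, 0.0]
ft_force: [-0.0, -0.4, -1.0]
gripper_width: 0.0426
```

Request:
step_arm --pt "0.0002 0 0 0 0 0" --pt "0.0004 0 0 0 0 0" --pt "0.0006 0 0 0 0 0" --pt "0.001 0 0 0 0 0" --pt "0.001 0 0 0 0 0"

```text
t: 27.28
tool_pos: [0.5343, -0.0521, 0.1208]
tcp_rot: [-0.0, 0.833, 0.554, 0.0]
ft_force: [-0.1, -1.0, -1.2]
gripper_width: 0.0419
```

Request:
step_arm --pt "0.0002 0 0 0 0 0" --pt "0.0004 0 0 0 0 0" --pt "0.0006 0 0 0 0 0" --pt "0.001 0 0 0 0 0" --pt "0.001 0 0 0 0 0"

```text
t: 27.9
tool_pos: [0.5345, -0.0516, 0.1208]
tcp_rot: [0.0, 0.833, 0.554, -0.0]
ft_force: [-3.1, -5.3, -0.4]
gripper_width: 0.0421
```

Request:
step_arm --pt "0.0002 0 0 0 0 0" --pt "0.0004 0 0 0 0 0" --pt "0.0006 0 0 0 0 0" --pt "0.001 0 0 0 0 0" --pt "0.001 0 0 0 0 0"

```text
t: 28.52
tool_pos: [0.5346, -0.0514, 0.1207]
tcp_rot: [0.001, 0.833, 0.554, -0.001]
ft_force: [-5.0, -10.4, 0.8]
gripper_width: 0.0423
```

Request:
step_arm --pt "0.0002 0 0 0 0 0" --pt "0.0004 0 0 0 0 0" --pt "0.0006 0 0 0 0 0" --pt "0.001 0 0 0 0 0" --pt "0.001 0 0 0 0 0"

```text
t: 29.15
tool_pos: [0.5346, -0.0513, 0.1207]
tcp_rot: [0.001, 0.833, 0.553, -0.002]
ft_force: [-6.4, -17.9, 1.7]
gripper_width: 0.0421
```

Request:
step_arm --pt "-0.003 0 0 0 0 0" --pt "-0.006 0 0 0 0 0" --pt "-0.009 0 0 0 0 0" --pt "-0.011 0 0 0 0 0" --pt "-0.011 0 0 0 0 0"

```text
t: 29.78
tool_pos: [0.5312, -0.0596, 0.1208]
tcp_rot: [-0.0, 0.833, 0.554, 0.0]
ft_force: [-0.0, -0.1, -1.3]
gripper_width: 0.0429
```

Request:
step_arm --pt "0 0.0002 0 0 0 0" --pt "0 0.0004 0 0 0 0" --pt "0 0.0006 0 0 0 0" --pt "0 0.001 0 0 0 0" --pt "0 0.001 0 0 0 0"

```text
t: 30.4
tool_pos: [0.5322, -0.0599, 0.1208]
tcp_rot: [0.0, 0.833, 0.554, 0.0]
ft_force: [-0.1, 0.7, -2.0]
gripper_width: 0.0426
```

Request:
step_arm --pt "0 0.0002 0 0 0 0" --pt "0 0.0004 0 0 0 0" --pt "0 0.0006 0 0 0 0" --pt "0 0.001 0 0 0 0" --pt "0 0.001 0 0 0 0"

```text
t: 31.02
tool_pos: [0.5331, -0.0603, 0.1208]
tcp_rot: [-0.0, 0.833, 0.554, -0.0]
ft_force: [-0.1, -0.2, -0.6]
gripper_width: 0.0424
```

Request:
step_arm --pt "0 0.0002 0 0 0 0" --pt "0 0.0004 0 0 0 0" --pt "0 0.0006 0 0 0 0" --pt "0 0.001 0 0 0 0" --pt "0 0.001 0 0 0 0"

```text
t: 31.65
tool_pos: [0.534, -0.0607, 0.1208]
tcp_rot: [0.0, 0.833, 0.554, 0.0]
ft_force: [-0.1, 0.0, -0.9]
gripper_width: 0.0426
```

Request:
step_arm --pt "0 0.0002 0 0 0 0" --pt "0 0.0004 0 0 0 0" --pt "0 0.0006 0 0 0 0" --pt "0 0.001 0 0 0 0" --pt "0 0.001 0 0 0 0"

```text
t: 32.28
tool_pos: [0.5349, -0.0611, 0.1208]
tcp_rot: [0.0, 0.833, 0.554, 0.0]
ft_force: [0.3, 0.0, -1.2]
gripper_width: 0.0426
```

Request:
step_arm --pt "0 0.0002 0 0 0 0" --pt "0 0.0004 0 0 0 0" --pt "0 0.0006 0 0 0 0" --pt "0 0.001 0 0 0 0" --pt "0 0.001 0 0 0 0"

```text
t: 32.9
tool_pos: [0.5358, -0.0614, 0.1208]
tcp_rot: [-0.0, 0.833, 0.554, 0.0]
ft_force: [1.4, 0.6, -1.0]
gripper_width: 0.0424
```

Request:
step_arm --pt "0 0.0002 0 0 0 0" --pt "0 0.0004 0 0 0 0" --pt "0 0.0006 0 0 0 0" --pt "0 0.001 0 0 0 0" --pt "0 0.001 0 0 0 0"

```text
t: 33.52
tool_pos: [0.5366, -0.0618, 0.1208]
tcp_rot: [-0.0, 0.833, 0.554, -0.0]
ft_force: [-2.2, 0.9, 0.2]
gripper_width: 0.042
```

Request:
step_arm --pt "0 0.0002 0 0 0 0" --pt "0 0.0004 0 0 0 0" --pt "0 0.0006 0 0 0 0" --pt "0 0.001 0 0 0 0" --pt "0 0.001 0 0 0 0"

```text
t: 34.15
tool_pos: [0.5368, -0.0618, 0.1206]
tcp_rot: [-0.001, 0.833, 0.554, -0.0]
ft_force: [-8.4, 3.8, 3.7]
gripper_width: 0.0422
```

Request:
step_arm --pt "0 -0.0032 0 0 0 0" --pt "0 -0.0032 0.001 0 0 0" --pt "0 -0.0032 0.002 0 0 0" --pt "0 -0.0032 0.003 0 0 0" --pt "0 -0.0032 0.0032 0 0 0"

```text
t: 34.78
tool_pos: [0.5347, -0.061, 0.1175]
tcp_rot: [-0.0, 0.833, 0.554, -0.0]
ft_force: [0.5, 0.3, -0.6]
gripper_width: 0.042
```

```bash
python3 -c "
from h import *
st()"
```

```text
t 34.77 q [-0.11  0.34 -0.16  1.07 -0.    0.28] pos [ 0.5347 -0.061   0.1175] yaw 67.26 quat [-0.     0.833  0.554 -0.   ] F [ 0.5  0.3 -0.6] M [0.   0.06 0.01] w 0.042
```

Request:
step_arm --pt "0 0 0.0005 0 0 0" --pt "0 0 0.001 0 0 0" --pt "0 0 0.0015 0 0 0" --pt "0 0 0.002 0 0 0" --pt "0 0 0.002 0 0 0"

```text
t: 35.4
tool_pos: [0.5347, -0.061, 0.1155]
tcp_rot: [-0.0, 0.833, 0.554, -0.0]
ft_force: [-0.1, 0.4, -1.4]
gripper_width: 0.0423
```

Request:
step_arm --pt "0 0 0.0005 0 0 0" --pt "0 0 0.001 0 0 0" --pt "0 0 0.0015 0 0 0" --pt "0 0 0.002 0 0 0" --pt "0 0 0.002 0 0 0"

```text
t: 36.02
tool_pos: [0.5347, -0.0609, 0.1136]
tcp_rot: [-0.0, 0.833, 0.554, -0.0]
ft_force: [0.4, -0.6, -2.0]
gripper_width: 0.0424
```

Request:
step_arm --pt "0 0 0.002 0 0 0" --pt "0 0 0.004 0 0 0" --pt "0 0 0.006 0 0 0" --pt "0 0 0.007 0 0 0" --pt "0 0 0.008 0 0 0"

```text
t: 36.65
tool_pos: [0.5347, -0.061, 0.1055]
tcp_rot: [-0.0, 0.833, 0.554, -0.0]
ft_force: [-0.3, 0.0, -1.2]
gripper_width: 0.0425
```

Request:
step_arm --pt "0 0 0.002 0 0 0" --pt "0 0 0.004 0 0 0" --pt "0 0 0.006 0 0 0" --pt "0 0 0.008 0 0 0" --pt "0 0 0.01 0 0 0"

```text
t: 37.28
tool_pos: [0.5347, -0.061, 0.0954]
tcp_rot: [-0.0, 0.833, 0.554, -0.0]
ft_force: [0.3, 0.2, -1.8]
gripper_width: 0.0423
```

```bash
python3 -c "
from h import *
st()"
```

```text
t 37.27 q [-0.11  0.35 -0.2   1.02 -0.    0.28] pos [ 0.5347 -0.061   0.0954] yaw 67.26 quat [-0.     0.833  0.554 -0.   ] F [ 0.3  0.2 -1.8] M [-0.04  0.03  0.01] w 0.0423
```

Request:
step_arm --pt "0 0 0.003 0 0 0" --pt "0 0 0.006 0 0 0" --pt "0 0 0.009 0 0 0" --pt "0 0 0.012 0 0 0" --pt "0 0 0.013 0 0 0"

```text
t: 37.9
tool_pos: [0.5346, -0.061, 0.0824]
tcp_rot: [-0.0, 0.833, 0.554, -0.0]
ft_force: [-0.5, 0.3, -0.7]
gripper_width: 0.0425
```

Request:
step_arm --pt "0 0 0 0 0 0" --pt "0 0 0 0 0 0" --pt "0 0 0 0 0 0" --pt "0 0 0 0 0 0" --pt "0 0 0 0 0 0" --claw -1

```text
t: 38.52
tool_pos: [0.5347, -0.061, 0.0827]
tcp_rot: [0.0, 0.833, 0.554, 0.0]
ft_force: [0.1, -0.4, 0.2]
gripper_width: 0.0855
```

Request:
step_arm --pt "0 0 -0.01 0 0 0" --pt "0 0 -0.03 0 0 0" --pt "0 0 -0.06 0 0 0" --pt "0 0 -0.09 0 0 0" --pt "0 0 -0.12 0 0 0"

```text
t: 39.15
tool_pos: [0.5347, -0.061, 0.2044]
tcp_rot: [0.0, 0.833, 0.554, 0.0]
ft_force: [0.6, 0.0, -0.2]
gripper_width: 0.0854
```

Request:
step_arm --pt "0.038 -0.0085 0 0 0 0" --pt "0.076 -0.017 0 0 0 0" --pt "0.114 -0.0255 0 0 0 0" --pt "0.152 -0.034 0 0 0 0" --pt "0.191 -0.0425 0 0 0 0"

```text
t: 39.78
tool_pos: [0.5695, 0.1329, 0.2034]
tcp_rot: [0.0, 0.833, 0.554, 0.0]
ft_force: [0.7, -0.4, 0.2]
gripper_width: 0.0852
```

Run:
```python
from h import *
np.set_printoptions(precision=4,suppress=True)
st()
p=optics.capture("top");p2=optics.capture("side")
for r in whites(p,(165,160,245,265)):
    print("c",r["c"],"L,W",r["L"],r["W"],"az",np.degrees(np.arctan2(r["ax"][1],r["ax"][0])))
W=cloud(p)
for z0,z1 in((.07,.085),(.09,.105),(.105,.13)):
    m=(W[...,2]>z0)&(W[...,2]<z1)&(np.hypot(W[...,0]-.531,W[...,1]+.059)<.09);print(z0,m.sum(), np.nanmedian(W[m],0) if m.sum() else "")
a=cv2.resize(p["color"][165:265,225:365],(560,400),interpolation=cv2.INTER_CUBIC); b=cv2.resize(p2["color"][150:270,230:370],(467,400),interpolation=cv2.INTER_CUBIC)
cv2.imwrite("pics/seat1.png",cv2.resize(np.hstack([a,b]),(800,312))[...,::-1])
```

```text
t 39.77 q [ 0.23  0.4   0.14  1.32 -0.    0.63] pos [0.5695 0.1329 0.2034] yaw 67.26 quat [0.    0.833 0.554 0.   ] F [ 0.7 -0.4  0.2] M [-0.02 -0.   -0.05] w 0.0852
c [0.505  0.3405] L,W 0.284734308719635 0.08261431008577347 az 3.1229286
0.07 441 [ 0.5237 -0.0585  0.0763]
0.09 6 [ 0.5253 -0.0562  0.1004]
0.105 41 [ 0.5325 -0.0619  0.116 ]
```

View pics/seat1.png

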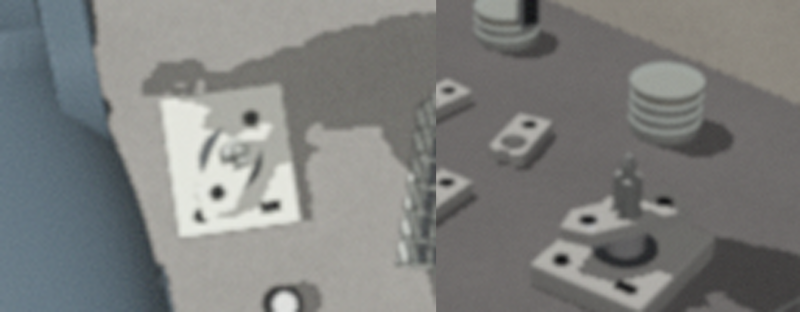

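Carrier A is down on the collar: its top measures 76 mm, and the side view shows it flat on the collar with its point toward the robot. Carrier B is hidden from the top camera, so I check it with the side camera.

Run:
```python
from h import *
np.set_printoptions(precision=4,suppress=True)
p=optics.capture("side")
for r in whites(p,(150,165,285,240),amin=40,s=5):
    print("c",r["c"],"L,W",r["L"],r["W"],"az",np.degrees(np.arctan2(r["ax"][1],r["ax"][0])),[(round(a,1),w) for a,w in r["holes"]])
for l in("carrier1_center","broken1_center"):
    for q in finder.tip_of(p,l): print(l,q["position"],q["confidence"],pix2w(p,*q["position"],z=.016))
```

```text
c [0.4908 0.1727] L,W 0.049727652221918106 0.038557350635528564 az 7.9955053 []
c [0.6445 0.1936] L,W 0.04779565706849098 0.03848176822066307 az 18.422466 []
c [0.5626 0.3263] L,W 0.054877541959285736 0.036993592977523804 az 0.3650505 []
carrier1_center [166.6, 191.9] 0.93 [0.4603 0.4413 0.016 ]
carrier1_center [127.3, 223.8] 0.76 [0.2768 0.3723 0.016 ]
carrier1_center [303.2, 231.7] 0.65 [ 0.5952 -0.0085  0.016 ]
broken1_center [225.8, 230.2] 0.91 [0.4502 0.15   0.016 ]
broken1_center [384.2, 310.0] 0.64 [ 0.4899 -0.3397  0.016 ]
```

Request:
step_arm --pt "0.038 -0.0085 0 0 0 -4.5" --pt "0.076 -0.017 0 0 0 -9" --pt "0.114 -0.0255 0 0 0 -13.5" --pt "0.152 -0.034 0 0 0 -18" --pt "0.1897 -0.0425 0 0 0 -22.5"

```text
t: 40.65
tool_pos: [0.6039, 0.3228, 0.2032]
tcp_rot: [0.0, 0.708, 0.706, 0.0]
ft_force: [0.8, 0.3, 0.7]
gripper_width: 0.0855
```

Request:
step_arm --pt "0 0 0.025 0 0 0" --pt "0 0 0.06 0 0 0" --pt "0 0 0.09 0 0 0" --pt "0 0 0.12 0 0 0" --pt "0 0 0.13 0 0 0"

```text
t: 41.28
tool_pos: [0.6029, 0.3214, 0.0713]
tcp_rot: [-0.0, 0.709, 0.705, -0.001]
ft_force: [0.1, -0.2, 0.7]
gripper_width: 0.0857
```

```bash
python3 -c "
from h import *
st()"
```

```text
t 41.27 q [ 0.49  0.66  0.24  1.15 -0.    0.5 ] pos [0.6029 0.3214 0.0713] yaw 89.69 quat [-0.     0.709  0.705 -0.001] F [ 0.1 -0.2  0.7] M [ 0.01 -0.02 -0.05] w 0.0857
```

Request:
step_arm --pt "0.001 0 0.02 0 0 0" --pt "0.001 0 0.04 0 0 0" --pt "0.001 0 0.06 0 0 0" --pt "0.001 0 0.071 0 0 0" --pt "0.001 0 0.071 0 0 0"

```text
t: 41.9
tool_pos: [0.6035, 0.3236, 0.0017]
tcp_rot: [-0.0, 0.709, 0.706, -0.0]
ft_force: [0.7, 1.1, 0.4]
gripper_width: 0.0852
```

Request:
step_arm --pt "0 0 0 0 0 0" --pt "0 0 0 0 0 0" --pt "0 0 0 0 0 0" --pt "0 0 0 0 0 0" --pt "0 0 0 0 0 0" --claw 1

```text
t: 42.52
tool_pos: [0.604, 0.3243, 0.0027]
tcp_rot: [0.0, 0.709, 0.706, 0.001]
ft_force: [-0.6, -0.9, 6.9]
gripper_width: 0.0423
```

Request:
step_arm --pt "0 0 -0.02 0 0 0" --pt "0 0 -0.055 0 0 0" --pt "0 0 -0.095 0 0 0" --pt "0 0 -0.135 0 0 0" --pt "0 0 -0.165 0 0 0"

```text
t: 43.15
tool_pos: [0.6037, 0.3241, 0.1689]
tcp_rot: [0.0, 0.709, 0.706, 0.001]
ft_force: [0.7, -0.0, -1.7]
gripper_width: 0.0425
```

```bash
python3 -c "
from h import *
st()"
```

```text
t 43.15 q [0.49 0.63 0.43 1.37 0.   0.5 ] pos [0.6037 0.3241 0.1689] yaw 89.77 quat [0.    0.709 0.706 0.001] F [ 0.7 -0.  -1.7] M [ 0.04 -0.03 -0.  ] w 0.0425
```

Request:
step_arm --pt "-0.03 -0.005 0 0 0 0" --pt "-0.068 -0.012 0 0 0 0" --pt "-0.11 -0.019 0 0 0 0" --pt "-0.152 -0.027 0 0 0 0" --pt "-0.193 -0.034 0 0 0 0"

```text
t: 43.78
tool_pos: [0.5683, 0.1299, 0.167]
tcp_rot: [0.0, 0.709, 0.706, 0.0]
ft_force: [0.1, 0.2, -0.1]
gripper_width: 0.042
```

Request:
step_arm --pt "-0.04 -0.007 0 0 0 4.5" --pt "-0.08 -0.014 0 0 0 9" --pt "-0.12 -0.021 0 0 0 13.5" --pt "-0.16 -0.028 0 0 0 18" --pt "-0.1925 -0.0335 0 0 0 22.5"

```text
t: 44.4
tool_pos: [0.534, -0.0627, 0.167]
tcp_rot: [0.0, 0.833, 0.553, 0.0]
ft_force: [-0.4, -0.1, -0.5]
gripper_width: 0.0425
```

Request:
step_arm --pt "0 0 0.01 0 0 0" --pt "0 0 0.02 0 0 0" --pt "0 0 0.028 0 0 0" --pt "0 0 0.034 0 0 0" --pt "0 0 0.038 0 0 0"

```text
t: 45.02
tool_pos: [0.5343, -0.0608, 0.1282]
tcp_rot: [-0.0, 0.832, 0.554, -0.0]
ft_force: [0.2, -0.4, -0.3]
gripper_width: 0.0426
```

```bash
python3 -c "
from h import *
st()"
```

```text
t 45.02 q [-0.11  0.33 -0.14  1.1   0.    0.28] pos [ 0.5343 -0.0608  0.1282] yaw 67.31 quat [-0.     0.832  0.554 -0.   ] F [ 0.2 -0.4 -0.3] M [-0.05 -0.02  0.07] w 0.0426
```

Nearly the same pose as the successful fit. I lower it gently in small steps.

Request:
step_arm --pt "0 0 0.002 0 0 0" --pt "0 0 0.004 0 0 0" --pt "0 0 0.006 0 0 0" --pt "0 0 0.007 0 0 0" --pt "0 0 0.008 0 0 0"

```text
t: 45.65
tool_pos: [0.5344, -0.0612, 0.1206]
tcp_rot: [0.0, 0.833, 0.554, 0.0]
ft_force: [0.5, 0.9, -0.4]
gripper_width: 0.0424
```

Request:
step_arm --pt "0 0 0.001 0 0 0" --pt "0 0 0.0015 0 0 0" --pt "0 0 0.002 0 0 0" --pt "0 0 0.0025 0 0 0" --pt "0 0 0.0025 0 0 0"

```text
t: 46.28
tool_pos: [0.5344, -0.0612, 0.1181]
tcp_rot: [-0.0, 0.833, 0.554, -0.0]
ft_force: [-0.4, 0.8, -0.3]
gripper_width: 0.0426
```

```bash
python3 -c "
from h import *
st()"
```

```text
t 46.27 q [-0.11  0.34 -0.16  1.07 -0.    0.28] pos [ 0.5344 -0.0612  0.1181] yaw 67.26 quat [-0.     0.833  0.554 -0.   ] F [-0.4  0.8 -0.3] M [ 0.02  0.03 -0.01] w 0.0426
```

Request:
step_arm --pt "0 0 0.0005 0 0 0" --pt "0 0 0.001 0 0 0" --pt "0 0 0.0015 0 0 0" --pt "0 0 0.0015 0 0 0" --pt "0 0 0.0015 0 0 0"

```text
t: 46.9
tool_pos: [0.5344, -0.0612, 0.1166]
tcp_rot: [-0.0, 0.833, 0.554, 0.0]
ft_force: [-0.1, 0.9, -1.1]
gripper_width: 0.0423
```

Request:
step_arm --pt "0 0 0.0005 0 0 0" --pt "0 0 0.001 0 0 0" --pt "0 0 0.0015 0 0 0" --pt "0 0 0.0015 0 0 0" --pt "0 0 0.0015 0 0 0"

```text
t: 47.52
tool_pos: [0.5344, -0.0612, 0.1151]
tcp_rot: [-0.0, 0.833, 0.554, 0.0]
ft_force: [0.6, 0.9, -1.2]
gripper_width: 0.043
```

```bash
python3 -c "
from h import *
st()"
```

```text
t 47.52 q [-0.11  0.34 -0.16  1.07  0.    0.28] pos [ 0.5344 -0.0612  0.1151] yaw 67.26 quat [-0.     0.833  0.554  0.   ] F [ 0.6  0.9 -1.2] M [0.01 0.04 0.03] w 0.043
```

Request:
step_arm --pt "0 0 0.002 0 0 0" --pt "0 0 0.004 0 0 0" --pt "0 0 0.006 0 0 0" --pt "0 0 0.008 0 0 0" --pt "0 0 0.009 0 0 0"

```text
t: 48.15
tool_pos: [0.5343, -0.0612, 0.1059]
tcp_rot: [-0.0, 0.833, 0.554, -0.0]
ft_force: [-0.4, -0.6, -0.9]
gripper_width: 0.0427
```

Request:
step_arm --pt "0 0 0.003 0 0 0" --pt "0 0 0.006 0 0 0" --pt "0 0 0.009 0 0 0" --pt "0 0 0.012 0 0 0" --pt "0 0 0.014 0 0 0"

```text
t: 48.78
tool_pos: [0.5343, -0.0612, 0.0919]
tcp_rot: [-0.0, 0.833, 0.554, -0.0]
ft_force: [0.4, -0.0, -0.9]
gripper_width: 0.0424
```

Request:
step_arm --pt "0 0 0 0 0 0" --pt "0 0 0 0 0 0" --pt "0 0 0 0 0 0" --pt "0 0 0 0 0 0" --pt "0 0 0 0 0 0" --claw -1

```text
t: 49.4
tool_pos: [0.5344, -0.0612, 0.0921]
tcp_rot: [0.0, 0.833, 0.554, 0.0]
ft_force: [-0.1, -0.3, 1.0]
gripper_width: 0.0855
```

Request:
step_arm --pt "0 0 -0.01 0 0 0" --pt "0 0 -0.03 0 0 0" --pt "0 0 -0.06 0 0 0" --pt "0 0 -0.09 0 0 0" --pt "0 0 -0.115 0 0 0"

```text
t: 50.02
tool_pos: [0.5345, -0.0612, 0.2091]
tcp_rot: [0.0, 0.833, 0.554, 0.0]
ft_force: [0.0, -0.9, 0.2]
gripper_width: 0.0853
```

```bash
python3 -c "
from h import *
st()"
```

```text
t 50.02 q [-0.11  0.3   0.02  1.29  0.    0.28] pos [ 0.5345 -0.0612  0.2091] yaw 67.27 quat [0.    0.833 0.554 0.   ] F [ 0.  -0.9  0.2] M [-0.   -0.04 -0.07] w 0.0853
```

Request:
step_arm --pt "-0.022 -0.023 0 0 0 -4.5" --pt "-0.044 -0.047 0 0 0 -9" --pt "-0.066 -0.07 0 0 0 -13.5" --pt "-0.088 -0.093 0 0 0 -18" --pt "-0.11 -0.1165 0 0 0 -22.7"

```text
t: 50.65
tool_pos: [0.3835, -0.1179, 0.2078]
tcp_rot: [0.0, 0.706, 0.708, 0.0]
ft_force: [-0.5, -0.6, 0.0]
gripper_width: 0.0854
```

Run:
```python
from h import *
np.set_printoptions(precision=4,suppress=True)
st()
p=optics.capture("top");p2=optics.capture("side")
W=cloud(p);W2=cloud(p2)
for n,X in(("top",W),("side",W2)):
    d=np.hypot(X[...,0]-.532,X[...,1]+.06)
    for z0,z1 in((.07,.083),(.085,.1),(.105,.13)):
        m=(X[...,2]>z0)&(X[...,2]<z1)&(d<.085)&(d>.02)*1>0;print(n,z0,m.sum(), np.nanmedian(X[m],0) if m.sum() else "")
    m=(X[...,2]>.034)&(X[...,2]<.05)&(np.hypot(X[...,0]-.383,X[...,1]+.118)<.03); print("cap",m.sum(),np.nanmedian(X[m],0) if m.sum() else "")
for r in whites(p,(165,160,260,265)):
    print("c",r["c"],"L,W",r["L"],r["W"],"az",np.degrees(np.arctan2(r["ax"][1],r["ax"][0])),[(round(a,1),w) for a,w in r["holes"]])
for r in whites(p2,(150,165,285,240),amin=40,s=5):
    print("side c",r["c"],"L,W",r["L"],r["W"],"az",np.degrees(np.arctan2(r["ax"][1],r["ax"][0])))
a=cv2.resize(p["color"][165:265,215:355],(560,400),interpolation=cv2.INTER_CUBIC); b=cv2.resize(p2["color"][150:270,230:370],(467,400),interpolation=cv2.INTER_CUBIC)
cv2.imwrite("pics/seat2.png",cv2.resize(np.hstack([a,b]),(800,312))[...,::-1])
```

```text
t 50.65 q [-0.3   0.02 -0.32  1.24 -0.   -0.3 ] pos [ 0.3835 -0.1179  0.2078] yaw 90.13 quat [0.    0.706 0.708 0.   ] F [-0.5 -0.6  0. ] M [ 0.03  0.06 -0.03] w 0.0854
top 0.07 6 [ 0.4944 -0.0246  0.0766]
top 0.085 404 [ 0.5249 -0.059   0.0922]
top 0.105 0 
cap 0 
side 0.07 199 [ 0.5071 -0.0722  0.0765]
side 0.085 403 [ 0.511  -0.0613  0.0897]
side 0.105 0 
cap 163 [ 0.3786 -0.1185  0.0381]
c [0.4774 0.1697] L,W 0.09516259282827377 0.04986262694001198 az 8.009074 [(54.8, array([0.4601, 0.1673])), (18.1, array([0.5019, 0.172 ]))]
c [0.6315 0.1871] L,W 0.09419437497854233 0.050888363271951675 az 18.348623 [(53.2, array([0.6156, 0.1812])), (18.9, array([0.6555, 0.1942]))]
side c [0.4904 0.1727] L,W 0.05189291015267372 0.039458077400922775 az 7.8090043
```

View pics/seat2.png

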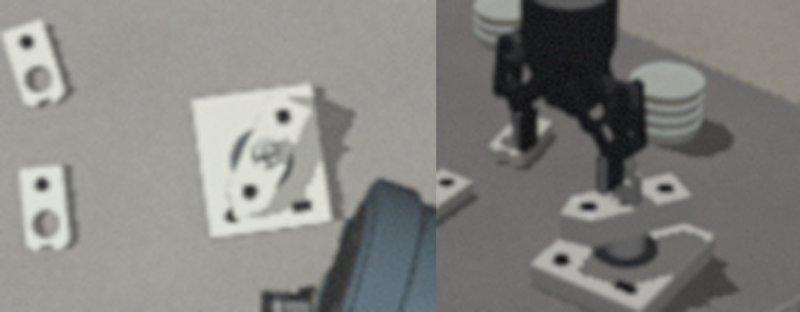

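Both carriers are stacked flat (tops at 92 mm). Next I fetch the cap.

Request:
step_arm --pt "0 0 0.03 0 0 0" --pt "0 0 0.07 0 0 0" --pt "0 0 0.11 0 0 0" --pt "0 0 0.14 0 0 0" --pt "0 0 0.15 0 0 0"

```text
t: 51.38
tool_pos: [0.3841, -0.1173, 0.0563]
tcp_rot: [-0.001, 0.707, 0.707, -0.0]
ft_force: [-0.1, -0.1, -0.1]
gripper_width: 0.0851
```

Request:
step_arm --pt "0 0 0.015 0 0 0" --pt "0 0 0.03 0 0 0" --pt "0 0 0.04 0 0 0" --pt "0 0 0.047 0 0 0" --pt "0 0 0.047 0 0 0"

```text
t: 52.0
tool_pos: [0.3844, -0.1176, 0.0101]
tcp_rot: [-0.0, 0.707, 0.707, -0.0]
ft_force: [0.2, -0.5, -0.1]
gripper_width: 0.0856
```

Request:
step_arm --pt "0 0 0 0 0 0" --pt "0 0 0 0 0 0" --pt "0 0 0 0 0 0" --pt "0 0 0 0 0 0" --pt "0 0 0 0 0 0" --claw 1 --grip_force 50

```text
t: 52.62
tool_pos: [0.3846, -0.1178, 0.0106]
tcp_rot: [0.0, 0.707, 0.707, 0.0]
ft_force: [-3.0, 0.0, 10.9]
gripper_width: 0.039
```

```bash
python3 -c "
from h import *
st()"
```

```text
t 52.62 q [-0.3   0.2  -0.66  0.71 -0.   -0.3 ] pos [ 0.3846 -0.1178  0.0106] yaw 89.96 quat [0.    0.707 0.707 0.   ] F [-3.   0.  10.9] M [ 0.14  0.59 -0.06] w 0.039
```

Request:
step_arm --pt "0 0 -0.03 0 0 0" --pt "0 0 -0.07 0 0 0" --pt "0 0 -0.11 0 0 0" --pt "0 0 -0.145 0 0 0" --pt "0 0 -0.165 0 0 0"

```text
t: 53.25
tool_pos: [0.3849, -0.1178, 0.1769]
tcp_rot: [0.001, 0.707, 0.707, 0.0]
ft_force: [0.5, 0.3, -2.9]
gripper_width: 0.039
```

Request:
step_arm --pt "0.01 0.027 0 0 0 0" --pt "0.023 0.06 0 0 0 0" --pt "0.035 0.093 0 0 0 0" --pt "0.048 0.126 0 0 0 0" --pt "0.0567 0.15 0 0 0 0"

```text
t: 53.88
tool_pos: [0.5355, -0.0604, 0.1749]
tcp_rot: [-0.0, 0.707, 0.707, -0.0]
ft_force: [-0.5, 0.2, -0.9]
gripper_width: 0.0387
```

Request:
step_arm --pt "0 0 0.008 0 0 0" --pt "0 0 0.016 0 0 0" --pt "0 0 0.024 0 0 0" --pt "0 0 0.03 0 0 0" --pt "0 0 0.03 0 0 0"

```text
t: 54.5
tool_pos: [0.534, -0.0612, 0.1448]
tcp_rot: [-0.0, 0.707, 0.707, -0.0]
ft_force: [-0.2, 0.6, -1.0]
gripper_width: 0.0388
```

```bash
python3 -c "
from h import *
st()"
```

```text
t 54.5 q [-0.11  0.32 -0.11  1.14 -0.   -0.11] pos [ 0.534  -0.0612  0.1448] yaw 89.95 quat [-0.     0.707  0.707 -0.   ] F [-0.2  0.6 -1. ] M [-0.06  0.02 -0.01] w 0.0388
```

Request:
step_arm --pt "0 0 0.003 0 0 0" --pt "0 0 0.006 0 0 0" --pt "0 0 0.008 0 0 0" --pt "0 0 0.009 0 0 0" --pt "0 0 0.009 0 0 0"

```text
t: 55.12
tool_pos: [0.5344, -0.061, 0.1361]
tcp_rot: [-0.0, 0.707, 0.707, -0.0]
ft_force: [0.7, 0.8, -1.0]
gripper_width: 0.0389
```

Request:
step_arm --pt "0 0 0.002 0 0 0" --pt "0 0 0.004 0 0 0" --pt "0 0 0.006 0 0 0" --pt "0 0 0.0075 0 0 0" --pt "0 0 0.0075 0 0 0"

```text
t: 55.75
tool_pos: [0.5344, -0.061, 0.1285]
tcp_rot: [-0.0, 0.707, 0.707, -0.0]
ft_force: [0.2, -0.3, -1.3]
gripper_width: 0.0391
```

```bash
python3 -c "
from h import *
st()"
```

```text
t 55.75 q [-0.11  0.33 -0.14  1.1   0.   -0.11] pos [ 0.5344 -0.061   0.1285] yaw 89.97 quat [-0.     0.707  0.707 -0.   ] F [ 0.2 -0.3 -1.3] M [0.01 0.04 0.08] w 0.0391
```

Request:
step_arm --pt "0 0 0.0005 0 0 0" --pt "0 0 0.001 0 0 0" --pt "0 0 0.0015 0 0 0" --pt "0 0 0.0019 0 0 0" --pt "0 0 0.0019 0 0 0"

```text
t: 56.38
tool_pos: [0.5344, -0.061, 0.1267]
tcp_rot: [-0.0, 0.707, 0.707, -0.0]
ft_force: [-0.3, -0.3, -1.2]
gripper_width: 0.0386
```

Request:
step_arm --pt "0 0 0 0 0 0" --pt "0 0 0 0 0 0" --pt "0 0 0 0 0 0" --pt "0 0 0 0 0 0" --pt "0 0 0 0 0 0" --claw -1

```text
t: 57.0
tool_pos: [0.5344, -0.061, 0.1267]
tcp_rot: [0.0, 0.707, 0.707, -0.0]
ft_force: [-1.2, -1.1, 0.1]
gripper_width: 0.0855
```

Request:
step_arm --pt "0 0 -0.01 0 0 0" --pt "0 0 -0.03 0 0 0" --pt "0 0 -0.055 0 0 0" --pt "0 0 -0.075 0 0 0" --pt "0 0 -0.085 0 0 0"

```text
t: 57.62
tool_pos: [0.5349, -0.0611, 0.2133]
tcp_rot: [0.001, 0.707, 0.707, 0.001]
ft_force: [0.7, 0.2, -0.6]
gripper_width: 0.0855
```

Run:
```python
from h import *
np.set_printoptions(precision=4,suppress=True)
st()
p2=optics.capture("side")
X=cloud(p2);m=(X[...,2]>.13)&(X[...,2]<.19)&(np.hypot(X[...,0]-.525,X[...,1]+.065)<.03);print(m.sum(),X[m].max(0),np.median(X[m],0), np.percentile(X[m][:,2],[50,90,95]))
b=cv2.resize(p2["color"][150:270,230:370],(700,600),interpolation=cv2.INTER_CUBIC)
cv2.imwrite("pics/cap2.png",b[...,::-1])
```

```text
t 57.62 q [-0.11  0.29  0.03  1.3  -0.   -0.11] pos [ 0.5349 -0.0611  0.2133] yaw 89.97 quat [0.001 0.707 0.707 0.001] F [ 0.7  0.2 -0.6] M [ 0.01 -0.01 -0.04] w 0.0855
232 [ 0.5483 -0.0408  0.1574] [ 0.5216 -0.0666  0.1513] [0.1513 0.1549 0.1557]
```

View pics/cap2.png

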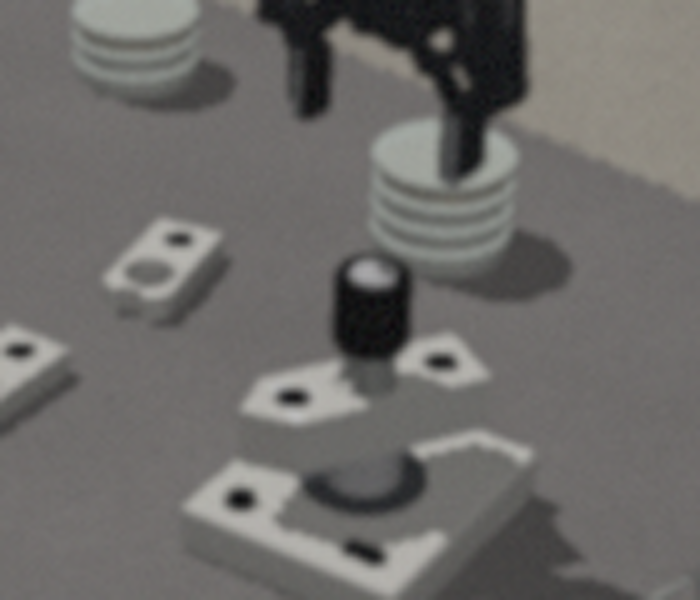

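The cap is fully down, with its top at 156 mm. Next the broken carriers, starting with the near one.

Request:
step_arm --pt "0.045 -0.011 0 0 0 -1.6" --pt "0.09 -0.022 0 0 0 -3.2" --pt "0.135 -0.033 0 0 0 -4.8" --pt "0.18 -0.044 0 0 0 -6.4" --pt "0.229 -0.0555 0 0 0 -8"

```text
t: 58.3
tool_pos: [0.4784, 0.1692, 0.2113]
tcp_rot: [-0.0, 0.656, 0.755, -0.0]
ft_force: [1.1, -0.8, 0.4]
gripper_width: 0.0855
```

Request:
step_arm --pt "0 0 0.03 0 0 0" --pt "0 0 0.065 0 0 0" --pt "0 0 0.1 0 0 0" --pt "0 0 0.13 0 0 0" --pt "0 0 0.14 0 0 0"

```text
t: 58.92
tool_pos: [0.4778, 0.1675, 0.0699]
tcp_rot: [-0.001, 0.656, 0.755, -0.001]
ft_force: [-0.3, -1.0, 1.5]
gripper_width: 0.0852
```

Run:
```python
from h import *
np.set_printoptions(precision=4,suppress=True)
st()
p2=optics.capture("side")
for r in whites(p2,(150,165,285,240),amin=30,s=5):
    print("side c",r["c"],"L,W",r["L"],r["W"],"az",np.degrees(np.arctan2(r["ax"][1],r["ax"][0])))
```

```text
t 58.92 q [ 0.34  0.32 -0.32  0.94  0.    0.2 ] pos [0.4778 0.1675 0.0699] yaw 97.97 quat [-0.001  0.656  0.755 -0.001] F [-0.3 -1.   1.5] M [-0.06  0.01 -0.01] w 0.0852
side c [0.4902 0.1851] L,W 0.04847270995378494 0.015028415247797966 az 7.529544
side c [0.6439 0.1934] L,W 0.050684116780757904 0.03955911844968796 az 18.40727
```

Request:
step_arm --pt "0 0 0.02 0 0 0" --pt "0 0 0.04 0 0 0" --pt "0 0 0.058 0 0 0" --pt "0 0 0.069 0 0 0" --pt "0 0 0.069 0 0 0"

```text
t: 59.6
tool_pos: [0.479, 0.168, 0.0028]
tcp_rot: [-0.0, 0.656, 0.755, -0.0]
ft_force: [0.7, 0.4, 0.9]
gripper_width: 0.0853
```

Request:
step_arm --pt "0 0 0 0 0 0" --pt "0 0 0 0 0 0" --pt "0 0 0 0 0 0" --pt "0 0 0 0 0 0" --pt "0 0 0 0 0 0" --claw 1 --grip_force 60

```text
t: 60.22
tool_pos: [0.4795, 0.1681, 0.0036]
tcp_rot: [0.0, 0.656, 0.755, 0.0]
ft_force: [-2.5, -0.9, 9.9]
gripper_width: 0.0422
```

Request:
step_arm --pt "0 0 -0.02 0 0 0" --pt "0 0 -0.06 0 0 0" --pt "0 0 -0.11 0 0 0" --pt "0 0 -0.16 0 0 0" --pt "0 0 -0.2 0 0 0"

```text
t: 60.85
tool_pos: [0.4792, 0.168, 0.2051]
tcp_rot: [0.0, 0.656, 0.755, 0.001]
ft_force: [1.1, 0.4, -1.0]
gripper_width: 0.0425
```

```bash
python3 -c "
from h import *
st()"
```

```text
t 60.85 q [ 0.34  0.23 -0.07  1.26  0.    0.2 ] pos [0.4792 0.168  0.2051] yaw 97.97 quat [0.    0.656 0.755 0.001] F [ 1.1  0.4 -1. ] M [ 0.   -0.05 -0.  ] w 0.0425
```

Request:
step_arm --pt "-0.045 -0.004 0 0 0 0" --pt "-0.095 -0.008 0 0 0 0" --pt "-0.145 -0.0125 0 0 0 0" --pt "-0.198 -0.017 0 0 0 0" --pt "-0.251 -0.022 0 0 0 0"

```text
t: 61.48
tool_pos: [0.4919, -0.0853, 0.2031]
tcp_rot: [0.0, 0.656, 0.755, 0.0]
ft_force: [0.5, 0.6, -0.9]
gripper_width: 0.0423
```

Request:
step_arm --pt "-0.053 -0.004 0 0 0 0" --pt "-0.106 -0.009 0 0 0 0" --pt "-0.159 -0.0135 0 0 0 0" --pt "-0.21 -0.018 0 0 0 0" --pt "-0.2507 -0.022 0 0 0 0"

```text
t: 62.1
tool_pos: [0.5047, -0.337, 0.2028]
tcp_rot: [0.0, 0.657, 0.754, -0.0]
ft_force: [-0.5, -0.0, -0.7]
gripper_width: 0.0426
```

Request:
step_arm --pt "0 0 0.02 0 0 0" --pt "0 0 0.05 0 0 0" --pt "0 0 0.08 0 0 0" --pt "0 0 0.09 0 0 0" --pt "0 0 0.09 0 0 0"

```text
t: 62.72
tool_pos: [0.5049, -0.3349, 0.1129]
tcp_rot: [-0.0, 0.656, 0.755, -0.0]
ft_force: [-0.0, 0.3, -1.1]
gripper_width: 0.0424
```

Run:
```python
from h import *
st()
p2=optics.capture("side")
b=cv2.resize(p2["color"][190:350,300:470],(637,600),interpolation=cv2.INTER_CUBIC)
cv2.imwrite("pics/bas1.png",b[...,::-1])
```

```text
t 62.73 q [-0.59  0.48  0.03  1.13  0.   -0.72] pos [ 0.5049 -0.3349  0.1129] yaw 97.97 quat [-0.     0.656  0.755 -0.   ] F [-0.   0.3 -1.1] M [-0.01 -0.04 -0.03] w 0.0424
```

View pics/bas1.png

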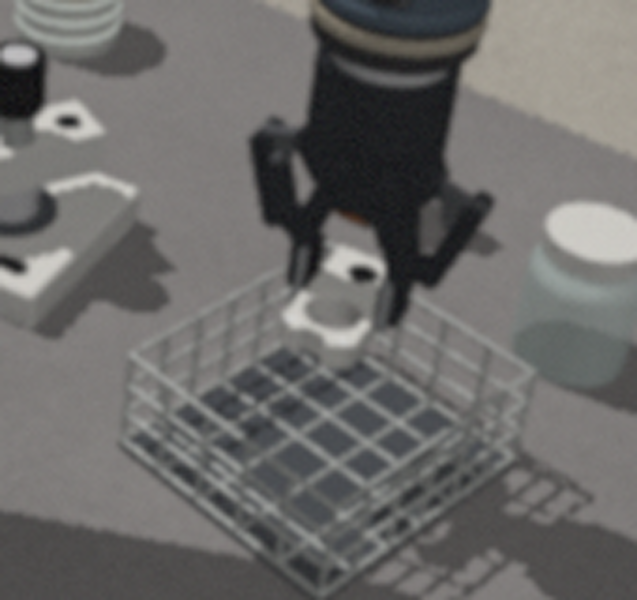

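The broken carrier is held over the middle of the basket (about (335,310) in the crop). I lower it and release.

Request:
step_arm --pt "0 0 0.015 0 0 0" --pt "0 0 0.03 0 0 0" --pt "0 0 0.045 0 0 0" --pt "0 0 0.055 0 0 0" --pt "0 0 0.055 0 0 0"

```text
t: 63.4
tool_pos: [0.5046, -0.3346, 0.0568]
tcp_rot: [-0.001, 0.656, 0.755, -0.0]
ft_force: [-0.5, 0.4, -0.3]
gripper_width: 0.0421
```

Request:
step_arm --pt "0 0 0 0 0 0" --pt "0 0 0 0 0 0" --pt "0 0 0 0 0 0" --pt "0 0 0 0 0 0" --pt "0 0 0 0 0 0" --claw -0.4

```text
t: 64.03
tool_pos: [0.5051, -0.335, 0.0578]
tcp_rot: [0.0, 0.656, 0.755, 0.0]
ft_force: [-0.6, -0.4, -0.2]
gripper_width: 0.0598
```

Request:
step_arm --pt "0 0 -0.02 0 0 0" --pt "0 0 -0.05 0 0 0" --pt "0 0 -0.085 0 0 0" --pt "0 0 -0.12 0 0 0" --pt "0 0 -0.145 0 0 0"

```text
t: 64.65
tool_pos: [0.5053, -0.3351, 0.2044]
tcp_rot: [0.001, 0.656, 0.755, 0.0]
ft_force: [0.8, -0.1, -0.5]
gripper_width: 0.0599
```

Run:
```python
from h import *
np.set_printoptions(precision=4,suppress=True)
st()
p=optics.capture("top")
for r in whites(p,(165,160,260,265)):
    print("c",r["c"],"L,W",r["L"],r["W"],"az",np.degrees(np.arctan2(r["ax"][1],r["ax"][0])))
p2=optics.capture("side");save(p2,"s3.png")
```

```text
t 64.65 q [-0.59  0.44  0.22  1.34 -0.   -0.72] pos [ 0.5053 -0.3351  0.2044] yaw 97.97 quat [0.001 0.656 0.755 0.   ] F [ 0.8 -0.1 -0.5] M [-0.03  0.02  0.03] w 0.0599
c [0.4226 0.3593] L,W 0.07619544118642807 0.03606020286679268 az 3.1228693
c [0.6315 0.1876] L,W 0.09629086405038834 0.05275627598166466 az 17.863657
```

Request:
step_arm --pt "0.045 0.018 0 0 0 0" --pt "0.095 0.038 0 0 0 0" --pt "0.147 0.059 0 0 0 0" --pt "0.199 0.08 0 0 0 0" --pt "0.2488 0.1 0 0 0 0" --claw -1

```text
t: 65.38
tool_pos: [0.5695, -0.0728, 0.2019]
tcp_rot: [-0.0, 0.656, 0.755, -0.0]
ft_force: [0.2, -0.5, 0.4]
gripper_width: 0.0854
```

Request:
step_arm --pt "0.052 0.021 0 0 0 -2" --pt "0.104 0.042 0 0 0 -4" --pt "0.156 0.063 0 0 0 -6.5" --pt "0.206 0.083 0 0 0 -8.5" --pt "0.2488 0.1 0 0 0 -10.5"

```text
t: 66.0
tool_pos: [0.6341, 0.1876, 0.2017]
tcp_rot: [-0.0, 0.584, 0.812, -0.0]
ft_force: [0.3, 0.4, 0.4]
gripper_width: 0.0855
```

Request:
step_arm --pt "0 0 0.03 0 0 0" --pt "0 0 0.065 0 0 0" --pt "0 0 0.1 0 0 0" --pt "0 0 0.125 0 0 0" --pt "0 0 0.13 0 0 0"

```text
t: 66.62
tool_pos: [0.6327, 0.1851, 0.0703]
tcp_rot: [-0.001, 0.584, 0.811, -0.001]
ft_force: [-0.4, 0.3, 0.1]
gripper_width: 0.0852
```

```bash
python3 -c "
from h import *
st()
p2=optics.capture('side')
for r in whites(p2,(150,165,285,240),amin=20,s=5):
    print('side c',r['c'],'L,W',r['L'],r['W'],'az',np.degrees(np.arctan2(r['ax'][1],r['ax'][0])))
"
```

```text
t 66.62 q [ 0.28  0.61  0.15  1.11 -0.   -0.04] pos [0.6327 0.1851 0.0703] yaw 108.46 quat [-0.001  0.584  0.811 -0.001] F [-0.4  0.3  0.1] M [ 0.01 -0.01  0.01] w 0.0852
side c [0.56396723 0.0441926 ] L,W 0.03757087141275406 0.015557828359305859 az 42.76695
side c [0.6431644 0.1931282] L,W 0.05361850559711456 0.04058319702744484 az 19.231192
```

Request:
step_arm --pt "0 0 0.02 0 0 0" --pt "0 0 0.04 0 0 0" --pt "0 0 0.058 0 0 0" --pt "0 0 0.07 0 0 0" --pt "0 0 0.07 0 0 0"

```text
t: 67.3
tool_pos: [0.6338, 0.1854, 0.0021]
tcp_rot: [-0.0, 0.584, 0.811, -0.0]
ft_force: [-0.5, 0.6, 1.4]
gripper_width: 0.0858
```

Request:
step_arm --pt "0 0 0 0 0 0" --pt "0 0 0 0 0 0" --pt "0 0 0 0 0 0" --pt "0 0 0 0 0 0" --pt "0 0 0 0 0 0" --claw 1

```text
t: 67.92
tool_pos: [0.6347, 0.1857, 0.0037]
tcp_rot: [0.0, 0.584, 0.811, 0.001]
ft_force: [-1.1, -0.6, 6.3]
gripper_width: 0.0422
```

Request:
step_arm --pt "0 0 -0.02 0 0 0" --pt "0 0 -0.06 0 0 0" --pt "0 0 -0.11 0 0 0" --pt "0 0 -0.16 0 0 0" --pt "0 0 -0.205 0 0 0"

```text
t: 68.55
tool_pos: [0.6341, 0.1855, 0.2101]
tcp_rot: [0.0, 0.585, 0.811, 0.0]
ft_force: [0.6, -0.1, -1.1]
gripper_width: 0.0422
```

```bash
python3 -c "
from h import *
st()"
```

```text
t 68.55 q [ 0.28  0.57  0.43  1.43  0.   -0.04] pos [0.6341 0.1855 0.2101] yaw 108.46 quat [0.    0.585 0.811 0.   ] F [ 0.6 -0.1 -1.1] M [-0.   -0.05  0.03] w 0.0422
```

Request:
step_arm --pt "-0.04 -0.0255 0 0 0 0" --pt "-0.085 -0.054 0 0 0 0" --pt "-0.13 -0.083 0 0 0 0" --pt "-0.177 -0.113 0 0 0 0" --pt "-0.2241 -0.1428 0 0 0 0"

```text
t: 69.18
tool_pos: [0.569, -0.0738, 0.2081]
tcp_rot: [0.0, 0.584, 0.811, 0.0]
ft_force: [0.6, 1.4, -0.5]
gripper_width: 0.0424
```

Request:
step_arm --pt "-0.047 -0.03 0 0 0 2" --pt "-0.094 -0.06 0 0 0 4" --pt "-0.14 -0.09 0 0 0 6.5" --pt "-0.185 -0.118 0 0 0 8.5" --pt "-0.2241 -0.1428 0 0 0 10.5"

```text
t: 69.8
tool_pos: [0.5045, -0.3319, 0.2081]
tcp_rot: [0.0, 0.657, 0.754, 0.0]
ft_force: [1.3, 0.6, -1.2]
gripper_width: 0.0422
```

Request:
step_arm --pt "0 0 0.03 0 0 0" --pt "0 0 0.065 0 0 0" --pt "0 0 0.1 0 0 0" --pt "0 0 0.12 0 0 0" --pt "0 0 0.133 0 0 0"

```text
t: 70.42
tool_pos: [0.505, -0.3299, 0.074]
tcp_rot: [-0.0, 0.656, 0.754, -0.0]
ft_force: [-0.1, 0.4, -1.1]
gripper_width: 0.0423
```

```bash
python3 -c "
from h import *
st()"
```

```text
t 70.42 q [-0.58  0.5  -0.04  1.04  0.   -0.72] pos [ 0.505  -0.3299  0.074 ] yaw 97.96 quat [-0.     0.656  0.754 -0.   ] F [-0.1  0.4 -1.1] M [-0.03 -0.    0.02] w 0.0423
```

Request:
step_arm --pt "0 0 0 0 0 0" --pt "0 0 0 0 0 0" --pt "0 0 0 0 0 0" --pt "0 0 0 0 0 0" --pt "0 0 0 0 0 0" --claw -0.4

```text
t: 71.05
tool_pos: [0.5053, -0.3301, 0.075]
tcp_rot: [0.0, 0.656, 0.755, 0.0]
ft_force: [0.8, 0.3, -0.7]
gripper_width: 0.06
```

Request:
step_arm --pt "0 0 -0.03 0 0 0" --pt "0 0 -0.06 0 0 0" --pt "0 0 -0.1 0 0 0" --pt "0 0 -0.13 0 0 0" --pt "0 0 -0.15 0 0 0"

```text
t: 71.68
tool_pos: [0.5055, -0.3302, 0.2264]
tcp_rot: [0.001, 0.656, 0.755, 0.0]
ft_force: [0.8, 0.4, -1.1]
gripper_width: 0.0597
```

Request:
step_arm --pt "0.05 -0.022 0 0 0 0" --pt "0.104 -0.044 0 0 0 0" --pt "0.158 -0.068 0 0 0 0" --pt "0.212 -0.09 0 0 0 0" --pt "0.268 -0.114 0 0 0 0"

```text
t: 72.3
tool_pos: [0.354, -0.0792, 0.2248]
tcp_rot: [0.0, 0.657, 0.754, 0.0]
ft_force: [0.8, 1.4, 0.2]
gripper_width: 0.0598
```

Request:
step_arm --pt "0.05 -0.022 0 0 0 0" --pt "0.1 -0.03 0 0 0 0" --pt "0.15 -0.04 0 0 0 0" --pt "0.19 -0.04 0 0 0 0" --pt "0.2 -0.04 0 0 0 0"

```text
t: 72.92
tool_pos: [0.2874, 0.1138, 0.2249]
tcp_rot: [0.0, 0.655, 0.756, 0.0]
ft_force: [-0.0, -0.6, -0.4]
gripper_width: 0.0597
```

Run:
```python
from h import *
np.set_printoptions(precision=4,suppress=True)
st()
p=optics.capture("top");p2=optics.capture("side")
for n,X in(("top",cloud(p)),("side",cloud(p2))):
    m=(X[...,2]>.13)&(X[...,2]<.19)&(np.hypot(X[...,0]-.53,X[...,1]+.06)<.035);print(n,"cap",m.sum(),np.percentile(X[m][:,2],[50,90,95]) if m.sum() else "")
    d=np.hypot(X[...,0]-.532,X[...,1]+.06);m=(X[...,2]>.083)&(X[...,2]<.1)&(d<.085)&(d>.025);print("stack",m.sum(),np.median(X[m],0))
a=cv2.resize(p["color"][120:270,215:425],(448,320),interpolation=cv2.INTER_CUBIC); b=cv2.resize(p2["color"][170:350,270:470],(352,320),interpolation=cv2.INTER_CUBIC)
cv2.imwrite("pics/fin.png",np.hstack([a,b])[...,::-1])
```

```text
t 72.92 q [ 0.38 -0.18 -0.45  1.3   0.    0.23] pos [0.2874 0.1138 0.2249] yaw 98.16 quat [0.    0.655 0.756 0.   ] F [-0.  -0.6 -0.4] M [-0.05 -0.03 -0.  ] w 0.0597
top cap 148 [0.1558 0.1589 0.1597]
stack 333 [ 0.5123 -0.0585  0.0923]
side cap 233 [0.1511 0.1552 0.1559]
stack 388 [ 0.5073 -0.0606  0.0896]
```

View pics/fin.png

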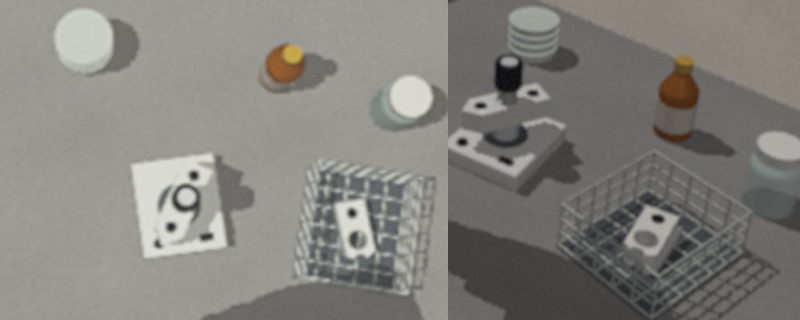

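Both broken carriers lie stacked in the basket, at (352,228) in the left half. The cap and carriers are seated and the bystanders look untouched. Handing in.

Run:
```python
from h import *
p=optics.capture("top");X=cloud(p)
m=(abs(X[...,0]-.505)<.04)&(abs(X[...,1]+.333)<.03)&(X[...,2]>.008);print("basket content z",np.percentile(X[m][:,2],[50,90]))
print([ (r["c"],r["L"]) for r in whites(p,(165,160,260,265))])
print(finish_job())
```

```text
basket content z [0.03541896 0.03936456]
[]
the job is handed in; nothing more can be done
None
```

The tube rotator is refitted and handed in at about 73 s of the 210 s allowed; no verdict is reported.

**What I did:**
- I took the cap off and stood it on the bench.
- I fitted both whole white carriers; only two were present. The tab pointed about 157° from +x, which is where the keyway turned out to be.
- I put the cap back on and dropped both broken carriers into the basket.
- I did not touch the two red look-alikes.

**What went wrong on the way:**
- The first carrier caught on the shoulder because I was about 4 mm off the spindle axis. I found the centre by feeling for the pilot and corrected it. The second carrier went in at that same position.
- Setting the cap down on the bench, I pressed with about 52 N at the wrist for a moment. That is within the 120 N limit.

**Last checks:**

| Check | Top camera | Side camera | Expected |
|---|---|---|---|
| Top of carrier stack | 92 mm | 90 mm | 92 mm |
| Top of cap | 156 mm | 156 mm (highest points) | 156 mm |
| Top of basket contents | 35 mm | not measured | about 36 mm (two bars on the 4 mm floor) |

- The pictures show only the upper broken carrier in the basket. That the other lies under it rests on the 35 mm height and on no white carriers being left where they started.
- In the last pictures the dishes, bottle and jar look untouched, and the gripper was clear of everything at hand-in.

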